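# Pin the coupling bushings in the jig and set the tester's channel selector

## Robot

A 6-joint arm with a two-finger parallel gripper is mounted at the origin on the work surface. World frame = base frame: x ahead of the robot, y to its left, z up, the work surface at z = 0. Lengths are in mm, angles in rad, forces in N, time in s.
With the tool pointing down it reaches from about 350 to 775 mm from the base axis. Payload 7.3 kg.
Tool frame: the origin (TCP) lies at the centre of the arm's flange, where the gripper is bolted on; the fingertips stand 178 mm ahead of it and the grasp point (between the pads) lies 159 mm ahead of it; z points along the fingers, y is the direction in which the jaws open and shut (so a half turn about z gives the same grasp; the last joint's range is limited). The gripper opens to 92 mm and grips with 3 to 60 N. Pads are 19 mm wide; open, the fingers measure 130 mm over their backs; the gripper's body (75 mm by 190 mm) begins 47 mm behind the grasp point.
Start: joints at [-1.392, 0.342, 1.524, -0, 1.275, -0.146], TCP at [167.557, -497.546, 404.741] pointing down, gripper open.
Joint ranges: [-2.53, 2.53], [-0.77, 2.02], [0.04, 2.7], [-1, 4.14], [0.28, 2.66], [-3.11, 3.11]. Speed limits (rad/s): [2.57, 2.57, 3.14, 3.14, 3.14, 3.14].

## Interface

Orientations are given as [roll, pitch, yaw] about the fixed x, y, z axes, in that order (R = Rz(yaw) Ry(pitch) Rx(roll)).
In Python, from plant import status, viewer, ticket gives the robot as it stands.
- The arm moves only by the tool play_rows, never from a script. Its argument "commands" is a list of rows, each an object with "offset": the shift along the tool's x, y, z in m, a list of three; "twist": the turn about the tool's z in degrees. A call has 1 to 5 rows; each row shifts and turns the commanded pose from where the row before left it, along the tool's axes as they then stand; what a row does not reach is not made up. A row lasts 1/10 s, in which the tool goes at most 50 mm and 8.59 degrees, less where a joint would pass 70% of its speed; a pose out of reach is approached as far as the arm can. A call with a gripper value outside its range is refused whole. "jaw" is the closure in counts, from 0 (fully open) to 255 (shut), set as the call begins (left out, the last holds). The fingers move at their own pace and stop on an object; the grip force is fixed at half the most. Time passes only in rows, so rows that do not move let the fingers close. It gives the time, the measured TCP pose, the force and the opening at its end, in the units of the state.
- status.get_obs(): the state, without advancing time (a new reading comes with each control period).
- viewer.capture(name): name is "scene" or "top" or "wrist"; returns the picture (420x560x3 uint8, red, green, blue); there is no depth.
- viewer.camera_params(name): a dict with "fov_y" (degrees; the focal length in pixels is half the picture's height over the tangent of half this angle, whatever the lens; pixels are square), "cx", "cy" (the principal point, pixels), "D" ([k1, k2, p1, p2, k3] as OpenCV has them; the pictures are not rectified), "rvec" (rotation vector, rad) and "tvec" (3), from world to camera coordinates, as OpenCV has them; the wrist camera has in their place "T_tool_cam" (4x4, takes a point from camera to tool coordinates, whose origin is the TCP and whose axes are the flange's). Camera axes: x right, y down, z forward; pixel columns grow to the right and rows downward; lengths in mm; the calibration is good to about 2 mm. A picture is of the moment at which its call begins: read the wrist's pose just before it. camera_params takes no time and is no camera call.
- ticket.close_job(): hands the job in, once; it reports no verdict.
The state is a dict: "time": time; "joint_positions": joint angles; "dq": joint speeds; "tau": joint torques, N m; "tool_pos": TCP position; "tcp_rot": TCP orientation; "contact_force": force on the tool from outside, world axes, zero at the start; "moment": the same for the moment, N m; "grip_width": finger opening in mm.
Only numpy, scipy, OpenCV 4.12 (cv2) and the standard library are available. Lean on these libraries where they do the work, as an engineer would, in place of code of your own. Each camera call takes 0.05 s, during which the arm holds its last target.

## Task

First turn the tester's selector back anticlockwise to its first tick. Then lock each brass bushing in the blue jig (there are two or three): turn it until its cross-hole lines up with the holes in the cheeks and push a cross pin through, fully home against the cheek. When all are pinned, turn the selector clockwise one click per pinned bushing; any spare pin belongs in the grey tray. Do not shove the solder spool or the jar aside.

Things in the scene. Friction and masses are not known exactly. Their poses are not given: they have to be found in the camera images.
- jig: blue base plate 90 (x) x 280 (y) x 20 mm, fixed, three stations 90 mm apart along y. Each: round socket 46 mm wide, 14 mm deep, and two aluminium cheeks 12 mm thick, 50 mm wide, at jig -x and +x of it, 62 mm tall above the bench, outer faces 38 mm from the socket axis. A square 15 mm hole runs through both along x, centre 42 mm up. Origin: centre of underside
- tester: white bench tester 170 (x) x 130 (y) x 60 mm tall, fixed, with the black selector knob on top, 30 mm to -x of its centre. Origin: centre of its underside
- selector (a joint): angle of the selector knob in rad: 0 at the first tick (its end stop, pointer towards the tester's -x), growing clockwise seen from above; ticks, one click apart, every 0.419 rad (24 degrees); other stop at 2.6. No spring: even friction of about 0.06 N m, it stays where it is left
- selector_grip (a point): point on the knob's axis at gripping height, 97 mm above the bench. The knob's grip is a bar 49 mm long (along this point's x), 14 mm wide, 32 mm tall, its top 7 mm above this point and its foot 25 mm below; a white line on top marks the pointer end (-x)
- station1 (a point): centre of the cross-hole line of station 1, on the socket's axis 42 mm above the bench; axes as the jig's (station 1 is at the jig's +y end, 2 in the middle, 3 at -y)
- seat1 (a point): centre of the socket floor of station 1, 6 mm above the bench
- station2 (a point): centre of the cross-hole line of station 2, on the socket's axis 42 mm above the bench; axes as the jig's (station 1 is at the jig's +y end, 2 in the middle, 3 at -y)
- seat2 (a point): centre of the socket floor of station 2, 6 mm above the bench
- station3 (a point): centre of the cross-hole line of station 3, on the socket's axis 42 mm above the bench; axes as the jig's (station 1 is at the jig's +y end, 2 in the middle, 3 at -y)
- seat3 (a point): centre of the socket floor of station 3, 6 mm above the bench
- bushing1: brass bushing, 44 mm diameter, 56 mm tall, loose in station 1. Square 15 mm cross-hole right through along its x, centred 36 mm above the origin. Red tab on top along x (the way the hole runs), 40 x 12 x 22 mm tall, top 78 mm above the origin. Origin: centre of underside. 0.3 kg. Turns both ways by the tab, would lift out; same either way round. None if the station is empty
- bushing2: brass bushing, 44 mm diameter, 56 mm tall, loose in station 2. Square 15 mm cross-hole right through along its x, centred 36 mm above the origin. Red tab on top along x (the way the hole runs), 40 x 12 x 22 mm tall, top 78 mm above the origin. Origin: centre of underside. 0.3 kg. Turns both ways by the tab, would lift out; same either way round. None if the station is empty
- bushing3: brass bushing, 44 mm diameter, 56 mm tall, loose in station 3. Square 15 mm cross-hole right through along its x, centred 36 mm above the origin. Red tab on top along x (the way the hole runs), 40 x 12 x 22 mm tall, top 78 mm above the origin. Origin: centre of underside. 0.3 kg. Turns both ways by the tab, would lift out; same either way round. None if the station is empty
- pin1: cross pin: yellow square grip 50 mm long (x), 20 x 20 mm in section, then a round steel shaft 12 mm in diameter, 90 mm long, tip tapered. Origin: on the axis, middle of the grip; x points to the tip, 115 mm from the origin. Lies flat on the bench on its grip (axis 10 mm up). 0.12 kg. All three pins are alike
- pin2: cross pin: yellow square grip 50 mm long (x), 20 x 20 mm in section, then a round steel shaft 12 mm in diameter, 90 mm long, tip tapered. Origin: on the axis, middle of the grip; x points to the tip, 115 mm from the origin. Lies flat on the bench on its grip (axis 10 mm up). 0.12 kg. All three pins are alike
- pin3: cross pin: yellow square grip 50 mm long (x), 20 x 20 mm in section, then a round steel shaft 12 mm in diameter, 90 mm long, tip tapered. Origin: on the axis, middle of the grip; x points to the tip, 115 mm from the origin. Lies flat on the bench on its grip (axis 10 mm up). 0.12 kg. All three pins are alike
- tray: grey open tray 100 (x) x 180 (y) x 22 mm tall, walls and floor 5 mm, fixed; origin: centre of underside
- spool: bystander: green solder spool, 64 mm wide, 45 mm tall; origin under its centre
- jar: bystander: round jar with red lid, 56 mm wide, 55 mm tall; origin under its centre
Things that resemble listed ones, but are neither listed nor needed, are in the scene too. What is shaped like the pin1 but brown, green or pink is not meant.

How it is judged:
By the outcome, as a careful person would: the job done as asked, in the order asked, and still so for the second after the job is handed in, with the robot touching nothing.
Of bushing1, bushing2, bushing3 only 2 to 3 are there at a start; the rules pass over those that are not, and their reading is None.
At some moment in a run one of pin1, pin2, pin3 may be knocked a few centimetres aside while the robot is not near it.
Once in a run the grip may slacken for a moment while it holds something.
It also fails if it takes over 208 s, if anything falls off the work surface, if the arm or the gripper's body presses on something with over 40 N, if the wrist force passes 120 N, or if a joint passes its speed limit or range.

## Working session

There is one attempt and no reset: what is moved stays moved. The work goes in short steps, Python scripts to look and compute and a tool call to move; the robot and the scene stay as the last step left them, time stands still between calls to the robot, and variables do not carry over. Pictures are saved under pics/ and viewed, and the job is handed in when it is done.

Besides the shell and the picture viewer there is one more tool, called after "Call:" by a JSON object that holds its "api" and its "payload". play_rows: Moves the arm, as the interface text tells. Its arguments: {"type":"object","properties":{"commands":{"type":"array"},"jaw":{"type":"number"}},"required":["commands"]}

```bash
ls; mkdir -p pics
python3 - <<'E'
from plant import status, viewer, ticket
import cv2
o=status.get_obs(); print(o)
for n in ["scene","top","wrist"]:
    im=viewer.capture(n); cv2.imwrite(f"pics/{n}0.png",im[:,:,::-1]); print(n,viewer.camera_params(n))
E
```

```text
pics
{'time': 0.0, 'joint_positions': array([-1.39199501e+00,  3.42728603e-01,  1.52500518e+00, -5.07598232e-06,
        1.27537913e+00, -1.45977861e-01]), 'dq': array([0.00101149, 0.00179701, 0.00139598, 0.00132877, 0.00017009,
       0.00048295]), 'tau': array([ 7.28538489e-04, -4.31237698e+01, -2.44220603e+01,  7.17666792e-02,
        5.58863534e-02, -1.37028305e-04]), 'tool_pos': array([ 167.53565365, -497.41550219,  404.04582943]), 'tcp_rot': array([-3.14008786e+00, -2.16333681e-04,  3.24780497e-01]), 'contact_force': array([-0.09021726,  0.53024449,  0.33421103]), 'moment': array([0.04527879, 0.00443668, 0.00047871]), 'grip_width': 91.8428174394317}
scene {'fov_y': 42.00267641429715, 'cx': 276.7000794774945, 'cy': 216.22966769211453, 'D': array([-0.18077583,  0.        ,  0.        ,  0.        ,  0.        ]), 'rvec': array([ 2.51232984,  0.62230294, -0.19482195]), 'tvec': array([-476.509536  , -204.05913197, 1707.29112749])}
top {'fov_y': 54.206212522592104, 'cx': 280.73928159604185, 'cy': 205.2394999732481, 'D': array([-0.01575183,  0.        ,  0.        ,  0.        ,  0.        ]), 'rvec': array([ 2.15184735, -2.13640298,  0.15268092]), 'tvec': array([-18.58844265, 561.26782613, 966.68473135])}
wrist {'fov_y': 62.829789843601304, 'cx': 277.04363893633206, 'cy': 205.64645457140256, 'D': array([0.01878039, 0.        , 0.        , 0.        , 0.        ]), 'T_tool_cam': array([[-1.03363584e-03, -9.50010578e-01, -3.12216004e-01,
         8.65838918e+01],
       [ 9.99999325e-01, -1.14736289e-03,  1.80553644e-04,
        -9.43806760e-02],
       [-5.29752929e-04, -3.12215607e-01,  9.50011123e-01,
         1.87952682e+01],
       [ 0.00000000e+00,  0.00000000e+00,  0.00000000e+00,
         1.00000000e+00]])}
```

View pics/scene0.png

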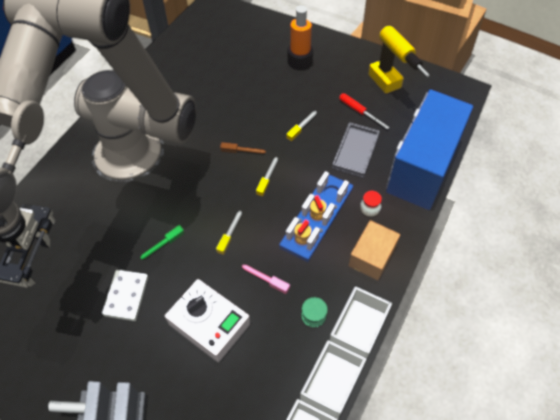

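View pics/top0.png

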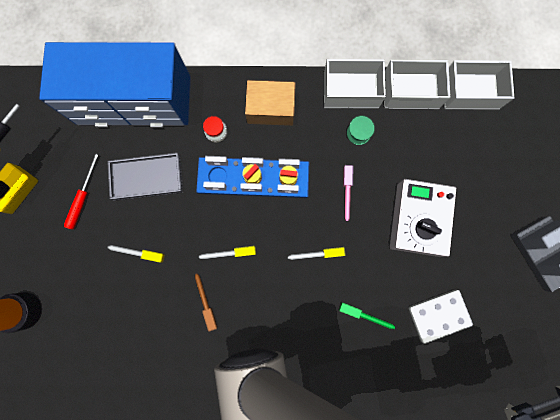

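View pics/wrist0.png

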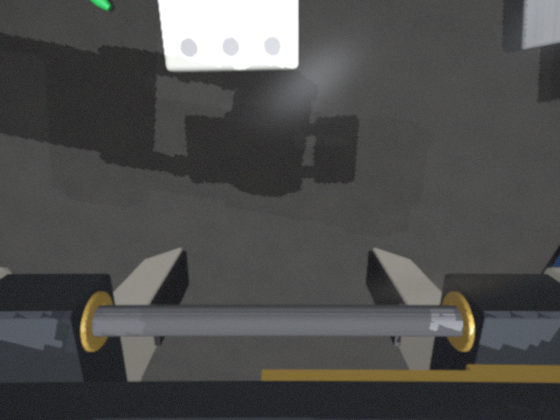

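```bash
cat > h.py <<'E'
from plant import status, viewer, ticket
import cv2, numpy as np
from scipy.spatial.transform import Rotation as Rn
def cam(name,obs=None):
    p=viewer.camera_params(name)
    f=210/np.tan(np.radians(p['fov_y'])/2)
    K=np.array([[f,0,p['cx']],[0,f,p['cy']],[0,0,1]])
    if name=='wrist':
        T=np.eye(4); T[:3,:3]=Rn.from_euler('xyz',obs['tcp_rot']).as_matrix(); T[:3,3]=obs['tool_pos']
        M=T@p['T_tool_cam']
        R=M[:3,:3].T; t=-R@M[:3,3]
    else:
        R=cv2.Rodrigues(p['rvec'])[0]; t=p['tvec']
    return K,p['D'],R,t
def toplane(c,uv,z):
    K,D,R,t=c
    n=cv2.undistortPoints(np.array(uv,float).reshape(-1,1,2),K,D).reshape(-1,2)
    d=np.c_[n,np.ones(len(n))]@R   # world dirs
    o=-R.T@t
    s=(z-o[2])/d[:,2]
    return o+d*s[:,None]
def proj(c,P):
    K,D,R,t=c
    return cv2.projectPoints(np.array(P,float).reshape(-1,1,3),cv2.Rodrigues(R)[0],t,K,D)[0].reshape(-1,2)
def snap(name,fn=None):
    o=status.get_obs(); im=viewer.capture(name)[:,:,::-1].copy()
    if fn: cv2.imwrite('pics/'+fn,im)
    return im,cam(name,o),o
def toolfix(): pass
E
python3 - <<'E'
from h import *
im=cv2.imread('pics/top0.png'); c=cam('top'); hsv=cv2.cvtColor(im,cv2.COLOR_BGR2HSV)
def blobs(lo,hi,z,name,amin=30):
    m=cv2.inRange(hsv,np.array(lo),np.array(hi))
    n,_,st,ce=cv2.connectedComponentsWithStats(m)
    for i in range(1,n):
        if st[i,4]>amin:
            cs=cv2.findContours((_==i).astype(np.uint8),0,2)[0][0]
            r=cv2.minAreaRect(cs)
            box=toplane(c,cv2.boxPoints(r),z)[:,:2]
            print(name,st[i,4],ce[i].round(1),toplane(c,ce[i],z)[0].round(1),'box',box.round(0).tolist())
blobs([20,120,120],[35,255,255],20,'yel')
blobs([0,150,100],[8,255,255],80,'red')
blobs([100,120,80],[125,255,255],20,'blue',300)
blobs([0,0,170],[180,40,255],60,'white',100)
blobs([60,80,60],[80,255,255],45,'green')
E
python3 - <<'E'
import cv2
im=cv2.imread('pics/top0.png')
cv2.imwrite('pics/t0a.png',cv2.resize(im[140:280,90:350],None,fx=3,fy=3,interpolation=2))
cv2.imwrite('pics/t0b.png',cv2.resize(im[160:280,370:480],None,fx=5,fy=5,interpolation=2))
E
```

```text
yel 679 [ 10.9 182.8] [617.5 674.3  20. ] box [[583.0, 749.0], [675.0, 689.0], [633.0, 630.0], [542.0, 690.0]]
yel 43 [246.8 168.5] [658.2  72.6  20. ] box [[648.0, 87.0], [674.0, 68.0], [667.0, 59.0], [641.0, 78.0]]
yel 47 [288.7 168.1] [660.  -33.9  20. ] box [[658.0, -17.0], [668.0, -18.0], [664.0, -51.0], [654.0, -50.0]]
yel 110 [254.4 176.9] [636.6  52.7  20. ] box [[635.0, 81.0], [658.0, 43.0], [632.0, 29.0], [610.0, 66.0]]
yel 109 [288.1 179.4] [630.7 -32.5  20. ] box [[623.0, -10.0], [641.0, -12.0], [637.0, -53.0], [618.0, -51.0]]
yel 187 [244.6 251. ] [449.7  74.   20. ] box [[457.0, 101.0], [464.0, 50.0], [442.0, 47.0], [436.0, 98.0]]
yel 190 [334.  252.1] [ 448.6 -146.6   20. ] box [[457.0, -119.0], [462.0, -171.0], [440.0, -173.0], [435.0, -121.0]]
yel 190 [151.4 255.6] [436.4 304.   20. ] box [[430.0, 331.0], [452.0, 328.0], [442.0, 277.0], [421.0, 280.0]]
red 315 [212.6 125.3] [750.9 152.5  80. ] box [[775.0, 177.0], [775.0, 130.0], [727.0, 129.0], [726.0, 175.0]]
red 77 [250.7 171.1] [637.7  57.7  80. ] box [[628.0, 76.0], [656.0, 49.0], [648.0, 40.0], [619.0, 67.0]]
r
[... 1938 characters left out ...]
te 142 [306.1 255.4] [439.1 -75.5  60. ] box [[439.0, -32.0], [448.0, -115.0], [439.0, -116.0], [430.0, -33.0]]
white 2008 [441.  316.1] [ 301.  -388.7   60. ] box [[321.0, -316.0], [364.0, -435.0], [282.0, -462.0], [239.0, -344.0]]
white 783 [233.7 392.2] [129.6  88.8  60. ] box [[174.0, 118.0], [186.0, 37.0], [78.0, 19.0], [66.0, 99.0]]
green 618 [360.3 129.6] [ 754.5 -213.2   45. ] box [[740.0, -165.0], [805.0, -208.0], [768.0, -260.0], [704.0, -217.0]]
green 178 [419.8 191.5] [ 597.4 -356.4   45. ] box [[589.0, -332.0], [613.0, -337.0], [606.0, -380.0], [582.0, -376.0]]
green 405 [363.1 315.2] [ 300.4 -210.6   45. ] box [[311.0, -152.0], [331.0, -161.0], [284.0, -289.0], [263.0, -280.0]]
```

View pics/t0a.png

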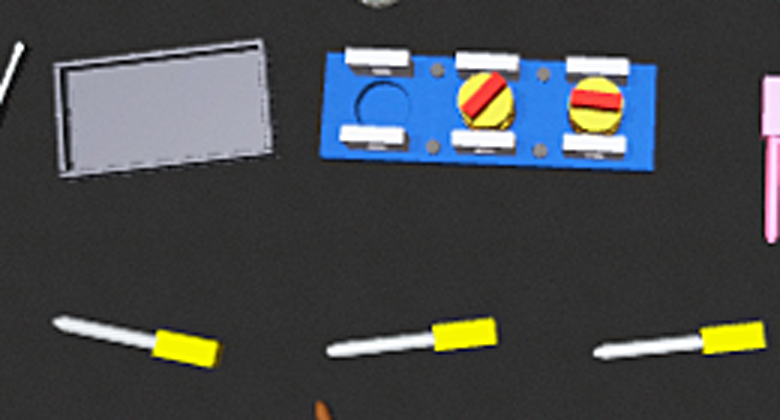

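View pics/t0b.png

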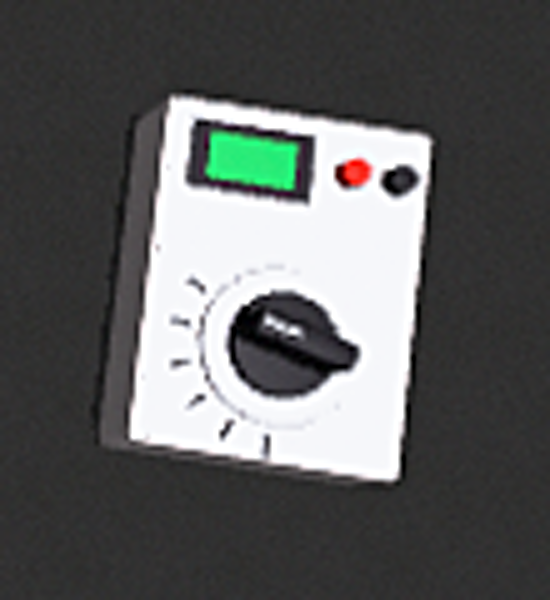

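```bash
cat >> h.py <<'E'
import sys
def plan(x=None,y=None,z=None,yaw=None,n=5,p0=None):
    o=status.get_obs(); p=o['tool_pos']; y0=np.degrees(o['tcp_rot'][2])
    print('now t=%.2f'%o['time'],p.round(1),'yaw %.2f'%y0,'rot',np.degrees(o['tcp_rot'][:2]).round(2),'F',o['contact_force'].round(1),'w %.1f'%o['grip_width'],'q',np.degrees(o['joint_positions']).round(0))
    t=np.array([p[0] if x is None else x,p[1] if y is None else y,p[2] if z is None else z])
    yaw=y0 if yaw is None else yaw
    d=(t-p); dy=yaw-y0
    print('dist %.1f'%np.linalg.norm(d),'dyaw %.1f'%dy,'per row %.1f %.1f'%(np.linalg.norm(d)/n,dy/n))
    out=[];
    for i in range(n):
        yy=np.radians(y0+dy/n*i)
        ax=np.array([np.cos(yy),np.sin(yy),0]); ay=np.array([np.sin(yy),-np.cos(yy),0])
        s=d/n
        out.append([round(s@ax/1000,4),round(s@ay/1000,4),round(-s[2]/1000,4),round(-dy/n,2)])
    for r in out: print(r)
E
python3 -c "
from h import *
plan(503,-359,400,62.8,10)"
```

```text
now t=0.15 [ 167.5 -497.5  404.2] yaw 18.61 rot [-1.7993e+02 -1.0000e-02] F [ 0.2  0.1 -0.6] w 92.1 q [-80.  20.  87.   0.  73.  -8.]
dist 363.0 dyaw 44.2 per row 36.3 4.4
[np.float64(0.0362), np.float64(-0.0024), np.float64(0.0004), np.float64(-4.42)]
[np.float64(0.0363), np.float64(0.0004), np.float64(0.0004), np.float64(-4.42)]
[np.float64(0.0362), np.float64(0.0032), np.float64(0.0004), np.float64(-4.42)]
[np.float64(0.0358), np.float64(0.006), np.float64(0.0004), np.float64(-4.42)]
[np.float64(0.0352), np.float64(0.0087), np.float64(0.0004), np.float64(-4.42)]
[np.float64(0.0345), np.float64(0.0114), np.float64(0.0004), np.float64(-4.42)]
[np.float64(0.0335), np.float64(0.014), np.float64(0.0004), np.float64(-4.42)]
[np.float64(0.0323), np.float64(0.0165), np.float64(0.0004), np.float64(-4.42)]
[np.float64(0.0309), np.float64(0.019), np.float64(0.0004), np.float64(-4.42)]
[np.float64(0.0294), np.float64(0.0213), np.float64(0.0004), np.float64(-4.42)]
```

Call:
{"api": "play_rows", "payload": {"commands": [{"offset": [0.0362,-0.0024,0.0004],"twist": -4.42},{"offset": [0.0363,0.0004,0.0004],"twist": -4.42},{"offset": [0.0362,0.0032,0.0004],"twist": -4.42},{"offset": [0.0358,0.006,0.0004],"twist": -4.42},{"offset": [0.0352,0.0087,0.0004],"twist": -4.42}]}}

```text
time: 0.65
tool_pos: [336.6, -427.6, 402.5]
tcp_rot: [-3.141, -0.0, 0.714]
contact_force: [0.1, 0.1, 0.2]
grip_width: 91.3
```

Call:
{"api": "play_rows", "payload": {"commands": [{"offset": [0.0345,0.0114,0.0004],"twist": -4.42},{"offset": [0.0335,0.014,0.0004],"twist": -4.42},{"offset": [0.0323,0.0165,0.0004],"twist": -4.42},{"offset": [0.0309,0.019,0.0004],"twist": -4.42},{"offset": [0.0294,0.0213,0.0004],"twist": -4.42}]}}

```text
time: 1.15
tool_pos: [504.4, -358.3, 400.3]
tcp_rot: [-3.141, -0.0, 1.099]
contact_force: [-0.6, -1.1, -0.1]
grip_width: 91.9
```

```bash
python3 -c "
from h import *
for i in range(4): im,c,o=snap('wrist','w1.png')
plan(503,-359,400,62.8,2)
print(proj(c,[503,-359,97]))"
```

```text
now t=1.35 [ 503.5 -358.7  400. ] yaw 62.86 rot [-1.7992e+02  1.0000e-02] F [ 0.  -1.2  0.1] w 91.6 q [-43.  30.  72.  -0.  78. -15.]
dist 0.6 dyaw -0.1 per row 0.3 -0.0
[np.float64(-0.0002), np.float64(-0.0001), np.float64(-0.0), np.float64(0.03)]
[np.float64(-0.0002), np.float64(-0.0001), np.float64(-0.0), np.float64(0.03)]
[[275.29464823 199.66377366]]
```

View pics/w1.png

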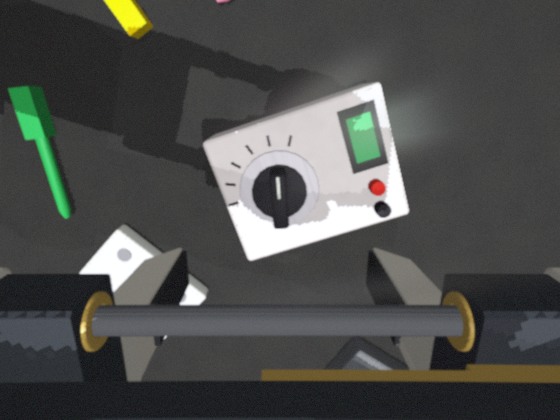

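Run:
```python
from h import *
im=cv2.imread('pics/w1.png'); c=cam('wrist',status.get_obs())
cv2.imwrite('pics/w1a.png',cv2.resize(im[125:245,200:360],None,fx=5,fy=5,interpolation=cv2.INTER_CUBIC))
print(toplane(c,[[280,197]],104),toplane(c,[[280,192]],72))
hs=cv2.cvtColor(im,cv2.COLOR_BGR2HSV)
roi=np.zeros(im.shape[:2],np.uint8); cv2.circle(roi,(280,190),40,255,-1)
g=cv2.inRange(im,(0,0,0),(45,45,45))&roi
cs=max(cv2.findContours(g,0,2)[0],key=cv2.contourArea)
print(cv2.minEnclosingCircle(cs),cv2.boundingRect(cs))
```

```text
[[ 507.36421624 -357.69620249  104.        ]] [[ 505.38917096 -362.03869494   72.        ]]
((276.5, 189.5), 23.420175552368164) (266, 167, 20, 46)
```

View pics/w1a.png

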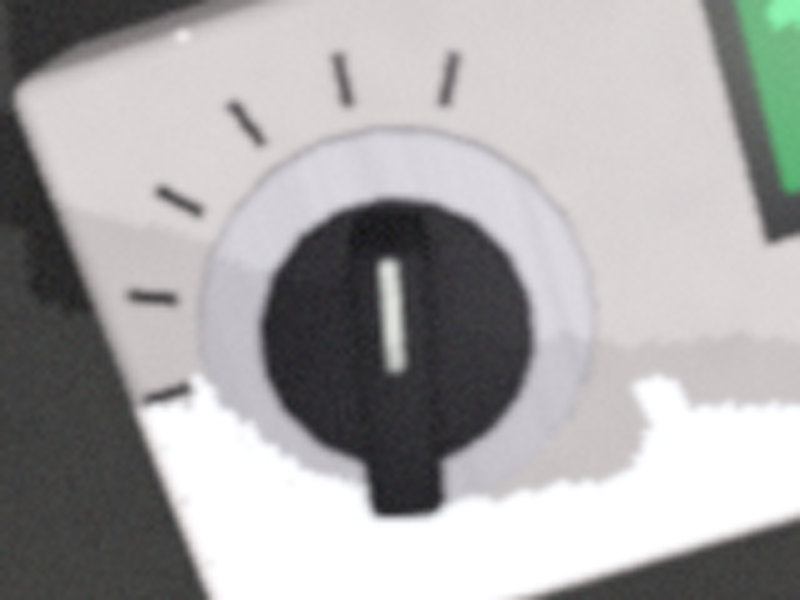

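Run:
```python
from h import *
c=cam('wrist',status.get_obs())
print(toplane(c,[[279.6,190.4]],61),toplane(c,[[279.6,191.2]],72))
A=toplane(c,np.array([[388,258],[395,375],[352,330],[430,330]])/5+[200,125],104);print(A)
d=A[0]-A[1];print(np.degrees(np.arctan2(d[1],d[0])), A[2:].mean(0))
plan(503.5,-361,300,66.5,3)
```

```text
[[ 504.41332261 -363.26307755   61.        ]] [[ 505.40984631 -361.17682006   72.        ]]
[[ 513.59691476 -341.12976832  104.        ]
 [ 505.41111387 -359.6654768   104.        ]
 [ 502.60048289 -349.35721729  104.        ]
 [ 514.21482676 -355.32031528  104.        ]]
66.17262932919354 [ 508.40765483 -352.33876628  104.        ]
now t=1.35 [ 503.5 -358.7  400. ] yaw 62.86 rot [-1.7992e+02  1.0000e-02] F [ 0.  -1.2  0.1] w 91.6 q [-43.  30.  72.  -0.  78. -15.]
dist 100.0 dyaw 3.6 per row 33.3 1.2
[np.float64(-0.0007), np.float64(0.0004), np.float64(0.0333), np.float64(-1.21)]
[np.float64(-0.0007), np.float64(0.0003), np.float64(0.0333), np.float64(-1.21)]
[np.float64(-0.0007), np.float64(0.0003), np.float64(0.0333), np.float64(-1.21)]
```

Run:
```python
from h import *
plan(504.5,-361,258,66.4,4)
```

```text
now t=1.35 [ 503.5 -358.7  400. ] yaw 62.86 rot [-1.7992e+02  1.0000e-02] F [ 0.  -1.2  0.1] w 91.6 q [-43.  30.  72.  -0.  78. -15.]
dist 142.0 dyaw 3.5 per row 35.5 0.9
[np.float64(-0.0004), np.float64(0.0005), np.float64(0.0355), np.float64(-0.89)]
[np.float64(-0.0004), np.float64(0.0005), np.float64(0.0355), np.float64(-0.89)]
[np.float64(-0.0004), np.float64(0.0005), np.float64(0.0355), np.float64(-0.89)]
[np.float64(-0.0004), np.float64(0.0005), np.float64(0.0355), np.float64(-0.89)]
```

Call:
{"api": "play_rows", "payload": {"commands": [{"offset": [-0.0004,0.0005,0.0355],"twist": -0.9},{"offset": [-0.0004,0.0005,0.0355],"twist": -0.9},{"offset": [-0.0004,0.0005,0.0355],"twist": -0.9},{"offset": [-0.0004,0.0005,0.0355],"twist": -0.9},{"offset": [0,0,0],"twist": 0}]}}

```text
time: 1.85
tool_pos: [501.8, -361.3, 253.9]
tcp_rot: [-3.132, -0.003, 1.157]
contact_force: [0.4, 0.1, -0.2]
grip_width: 91.8
```

Run:
```python
from h import *
im,c,o=snap('wrist','w2.png')
plan(504.5,-361,258,66.4,1)
```

```text
now t=1.90 [ 502.7 -361.9  257.1] yaw 66.27 rot [-1.7971e+02 -8.0000e-02] F [0.6 0.3 0.8] w 91.9 q [-43.  37.  82.  -0.  61. -19.]
dist 2.2 dyaw 0.1 per row 2.2 0.1
[np.float64(0.0015), np.float64(0.0013), np.float64(-0.0009), np.float64(-0.13)]
```

View pics/w2.png

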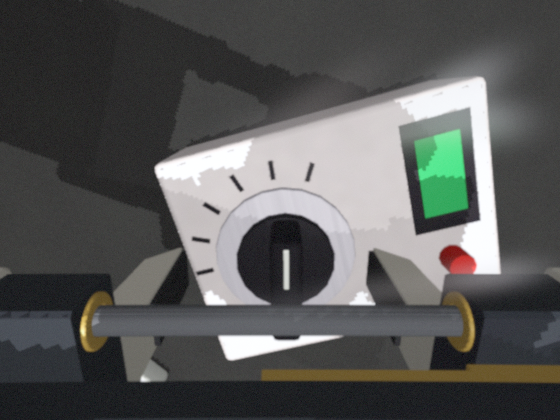

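Run:
```python
from h import *
im,c,o=snap('wrist','w3.png')
A=toplane(c,[[286,250],[286.5,289]],104); B=toplane(c,[[285.5,246.5]],61)
print(A,B); d=A[0]-A[1];print(np.degrees(np.arctan2(d[1],d[0])))
yaw=o['tcp_rot'][2]; ay=np.array([np.sin(yaw),-np.cos(yaw),0]); print((A-o['tool_pos'])@ay,(B-o['tool_pos'])@ay)
plan(504.5,-361,257,66.4,1)
```

```text
[[ 515.4060285  -343.24221853  104.        ]
 [ 508.04571732 -360.86967208  104.        ]] [[ 508.67102755 -360.28493508   61.        ]]
67.33711287895696
[4.10985983 4.46485081] [4.80200972]
now t=1.95 [ 503.5 -362.2  259.3] yaw 66.29 rot [-179.97    0.  ] F [ 0.7 -0.4  0.5] w 91.8 q [-43.  37.  82.  -0.  61. -19.]
dist 2.8 dyaw 0.1 per row 2.8 0.1
[np.float64(0.0015), np.float64(0.0004), np.float64(0.0023), np.float64(-0.11)]
```

Run:
```python
from h import *
im,c,o=snap('wrist','w4.png')
roi=im[235:300,270:310].min(2)
m=(roi>130).astype(np.uint8); n,l,st,ce=cv2.connectedComponentsWithStats(m); print(st[1:],ce[1:])
i=1+np.argmax(st[1:,4]); ys,xs=np.nonzero(l==i)
top=[270+xs[ys==ys.min()].mean(),235+ys.min()]; bot=[270+xs[ys==ys.max()].mean(),235+ys.max()]
A=toplane(c,[top,bot],104); print(top,bot,A); d=A[0]-A[1];print(np.degrees(np.arctan2(d[1],d[0])))
yaw=o['tcp_rot'][2]; ay=np.array([np.sin(yaw),-np.cos(yaw),0]); print((A-o['tool_pos'])@ay)
plan(n=1)
```

```text
[[  5   8   6  39 204]
 [ 24  53  16  12 119]] [[ 7.81372549 26.17156863]
 [33.08403361 60.33613445]]
[np.float64(277.5), np.int64(243)] [np.float64(278.0), np.int64(281)] [[ 514.3080401  -340.55008694  104.        ]
 [ 507.00286665 -357.71427694  104.        ]]
66.94513006165718
[1.13981249 1.35313436]
now t=2.00 [ 504.  -362.4  260.6] yaw 66.31 rot [1.7987e+02 5.0000e-02] F [ 0.6 -0.2 -0.1] w 91.7 q [-43.  37.  82.  -0.  61. -19.]
dist 0.0 dyaw 0.0 per row 0.0 0.0
[np.float64(0.0), np.float64(0.0), np.float64(-0.0), np.float64(-0.0)]
```

Call:
{"api": "play_rows", "payload": {"commands": [{"offset": [0,0.0006,0.002],"twist": -0.3},{"offset": [0,0,0],"twist": 0},{"offset": [0,0,0],"twist": 0}]}}

```text
time: 2.3
tool_pos: [504.9, -361.8, 257.9]
tcp_rot: [3.14, 0.001, 1.164]
contact_force: [0.1, 0.8, -0.1]
grip_width: 91.8
```

Call:
{"api": "play_rows", "payload": {"commands": [{"offset": [0,0,0],"twist": 0},{"offset": [0,0,0],"twist": 0},{"offset": [0,0,0],"twist": 0},{"offset": [0,0,0],"twist": 0},{"offset": [0,0,0],"twist": 0}], "jaw": 255}}

```text
time: 2.8
tool_pos: [504.8, -361.7, 256.7]
tcp_rot: [-3.142, 0.0, 1.164]
contact_force: [0.5, -0.2, 0.2]
grip_width: 56.5
```

Call:
{"api": "play_rows", "payload": {"commands": [{"offset": [0,0,0],"twist": 0},{"offset": [0,0,0],"twist": 0},{"offset": [0,0,0],"twist": 0},{"offset": [0,0,0],"twist": 0},{"offset": [0,0,0],"twist": 0}]}}

```text
time: 3.3
tool_pos: [504.8, -361.7, 256.7]
tcp_rot: [3.142, 0.0, 1.164]
contact_force: [-0.0, -0.1, 0.5]
grip_width: 16.6
```

Call:
{"api": "play_rows", "payload": {"commands": [{"offset": [0,0,0],"twist": 0},{"offset": [0,0,0],"twist": 0},{"offset": [0,0,0],"twist": 0}]}}

```text
time: 3.6
tool_pos: [504.5, -361.6, 256.7]
tcp_rot: [-3.141, -0.0, 1.164]
contact_force: [-2.1, -0.1, 2.7]
grip_width: 14.0
```

Call:
{"api": "play_rows", "payload": {"commands": [{"offset": [0,0,0],"twist": -8},{"offset": [0,0,0],"twist": -8},{"offset": [0,0,0],"twist": -8},{"offset": [0,0,0],"twist": -8},{"offset": [0,0,0],"twist": -8}]}}

```text
time: 4.1
tool_pos: [504.8, -361.6, 256.7]
tcp_rot: [3.141, -0.0, 1.868]
contact_force: [-0.8, 1.2, 1.7]
grip_width: 13.8
```

Call:
{"api": "play_rows", "payload": {"commands": [{"offset": [0,0,0],"twist": -8},{"offset": [0,0,0],"twist": -8},{"offset": [0,0,0],"twist": -8},{"offset": [0,0,0],"twist": -8},{"offset": [0,0,0],"twist": -8}]}}

```text
time: 4.6
tool_pos: [505.1, -361.4, 256.7]
tcp_rot: [3.141, 0.0, 2.566]
contact_force: [0.7, 1.9, 0.2]
grip_width: 14.3
```

Run:
```python
from h import *
plan(n=1); print(status.get_obs()['moment'])
```

```text
now t=4.60 [ 505.1 -361.4  256.7] yaw 147.03 rot [1.7994e+02 2.0000e-02] F [0.7 1.9 0.2] w 14.3 q [ -43.   38.   82.    0.   61. -100.]
dist 0.0 dyaw 0.0 per row 0.0 0.0
[np.float64(0.0), np.float64(0.0), np.float64(-0.0), np.float64(-0.0)]
[ 0.50322465 -0.2457964  -0.05055946]
```

Call:
{"api": "play_rows", "payload": {"commands": [{"offset": [0,0,0],"twist": -8},{"offset": [0,0,0],"twist": -8},{"offset": [0,0,0],"twist": -4},{"offset": [0,0,0],"twist": 0}]}}

```text
time: 5.0
tool_pos: [505.2, -361.2, 256.7]
tcp_rot: [3.141, 0.001, 2.91]
contact_force: [1.4, 3.9, 0.8]
grip_width: 14.0
```

Run:
```python
from h import *
plan(n=1); print(status.get_obs()['moment'])
```

```text
now t=5.00 [ 505.2 -361.2  256.7] yaw 166.74 rot [1.7995e+02 4.0000e-02] F [1.4 3.9 0.8] w 14.0 q [ -43.   38.   82.    0.   61. -119.]
dist 0.0 dyaw 0.0 per row 0.0 0.0
[np.float64(0.0), np.float64(0.0), np.float64(-0.0), np.float64(-0.0)]
[ 0.70461833 -0.41922227  0.03540122]
```

Call:
{"api": "play_rows", "payload": {"commands": [{"offset": [0,0,0],"twist": -2},{"offset": [0,0,0],"twist": -2},{"offset": [0,0,0],"twist": 0}]}}

```text
time: 5.3
tool_pos: [505.2, -361.2, 256.8]
tcp_rot: [3.141, 0.001, 2.978]
contact_force: [2.7, 3.9, 1.1]
grip_width: 13.7
```

Run:
```python
from h import *
plan(n=1); print(status.get_obs()['moment'])
```

```text
now t=5.30 [ 505.2 -361.2  256.8] yaw 170.62 rot [1.7995e+02 4.0000e-02] F [2.7 3.9 1.1] w 13.7 q [ -43.   38.   82.    0.   61. -123.]
dist 0.0 dyaw 0.0 per row 0.0 0.0
[np.float64(0.0), np.float64(0.0), np.float64(-0.0), np.float64(-0.0)]
[ 0.895514   -0.58754107  0.04658799]
```

Call:
{"api": "play_rows", "payload": {"commands": [{"offset": [0,0,0],"twist": -1},{"offset": [0,0,0],"twist": -1},{"offset": [0,0,0],"twist": 0}]}}

```text
time: 5.6
tool_pos: [505.1, -361.2, 256.7]
tcp_rot: [3.14, 0.001, 3.011]
contact_force: [1.9, 5.8, 2.0]
grip_width: 13.6
```

Run:
```python
from h import *
im,c,o=snap('wrist','w5.png')
plan(n=1); print(status.get_obs()['moment'])
```

```text
now t=5.65 [ 505.1 -361.2  256.7] yaw 172.51 rot [1.7993e+02 5.0000e-02] F [2.2 5.  0.5] w 13.9 q [ -43.   38.   82.    0.   61. -125.]
dist 0.0 dyaw 0.0 per row 0.0 0.0
[np.float64(0.0), np.float64(0.0), np.float64(-0.0), np.float64(-0.0)]
[ 0.91185556 -0.60345917 -0.61615074]
```

View pics/w5.png

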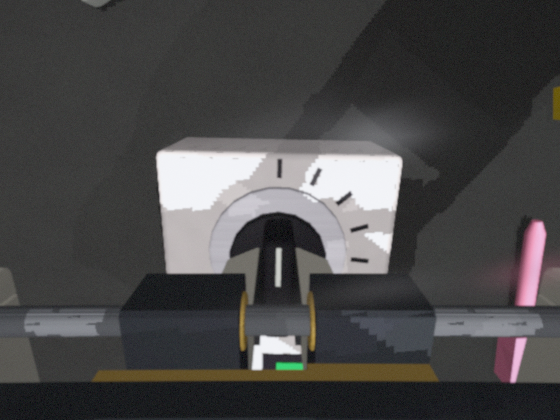

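Call:
{"api": "play_rows", "payload": {"commands": [{"offset": [0,0,0],"twist": 0.9},{"offset": [0,0,0],"twist": 0}]}}

```text
time: 5.85
tool_pos: [505.1, -361.2, 256.8]
tcp_rot: [3.141, 0.001, 2.995]
contact_force: [2.7, 4.6, 0.5]
grip_width: 14.0
```

Call:
{"api": "play_rows", "payload": {"commands": [{"offset": [0,0,0],"twist": 0},{"offset": [0,0,0],"twist": 0},{"offset": [0,0,0],"twist": 0},{"offset": [0,0,0],"twist": 0},{"offset": [0,0,-0.005],"twist": 0}], "jaw": 0}}

```text
time: 6.35
tool_pos: [504.5, -361.7, 261.2]
tcp_rot: [3.141, -0.001, 2.998]
contact_force: [-0.7, -0.1, 0.2]
grip_width: 49.3
```

Call:
{"api": "play_rows", "payload": {"commands": [{"offset": [0,0,-0.03],"twist": 0},{"offset": [0,0,-0.03],"twist": 0},{"offset": [0,0,-0.03],"twist": 0},{"offset": [0,0,-0.03],"twist": 0},{"offset": [0,0,0],"twist": 0}]}}

```text
time: 6.85
tool_pos: [505.2, -362.1, 387.1]
tcp_rot: [-3.136, 0.008, 2.999]
contact_force: [0.1, -0.8, 0.7]
grip_width: 88.7
```

Run:
```python
from h import *
im,c,o=snap('wrist','w6.png')
plan(634.5,-32,384,84,12)
```

```text
now t=6.90 [ 504.9 -361.8  384.5] yaw 171.80 rot [-179.82    0.25] F [-0.2  0.2 -0.4] w 90.5 q [ -43.   31.   73.   -0.   76. -124.]
dist 354.4 dyaw -87.8 per row 29.5 -7.3
[np.float64(-0.0068), np.float64(0.0287), np.float64(0.0), np.float64(7.32)]
[np.float64(-0.0031), np.float64(0.0294), np.float64(0.0), np.float64(7.32)]
[np.float64(0.0007), np.float64(0.0295), np.float64(0.0), np.float64(7.32)]
[np.float64(0.0045), np.float64(0.0292), np.float64(0.0), np.float64(7.32)]
[np.float64(0.0081), np.float64(0.0284), np.float64(0.0), np.float64(7.32)]
[np.float64(0.0117), np.float64(0.0271), np.float64(0.0), np.float64(7.32)]
[np.float64(0.0151), np.float64(0.0254), np.float64(0.0), np.float64(7.32)]
[np.float64(0.0182), np.float64(0.0233), np.float64(0.0), np.float64(7.32)]
[np.float64(0.021), np.float64(0.0208), np.float64(0.0), np.float64(7.32)]
[np.float64(0.0235), np.float64(0.0179), np.float64(0.0), np.float64(7.32)]
[np.float64(0.0256), np.float64(0.0148), np.float64(0.0), np.float64(7.32)]
[np.float64(0.0272), np.float64(0.0114), np.float64(0.0), np.float64(7.32)]
```

View pics/w6.png

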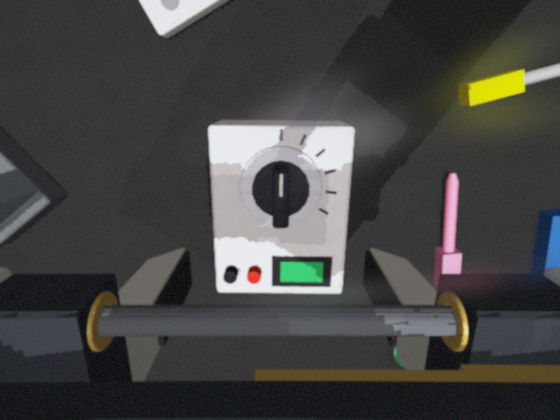

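Call:
{"api": "play_rows", "payload": {"commands": [{"offset": [-0.0068,0.0287,0],"twist": 7.3},{"offset": [-0.0031,0.0294,0],"twist": 7.3},{"offset": [0.0007,0.0295,0],"twist": 7.3},{"offset": [0.0045,0.0292,0],"twist": 7.3},{"offset": [0.0081,0.0284,0],"twist": 7.3}]}}

```text
time: 7.4
tool_pos: [558.8, -223.1, 380.4]
tcp_rot: [-3.141, -0.002, 2.356]
contact_force: [0.6, 0.3, 0.7]
grip_width: 91.8
```

Call:
{"api": "play_rows", "payload": {"commands": [{"offset": [0.0117,0.0271,0],"twist": 7.3},{"offset": [0.0151,0.0254,0],"twist": 7.3},{"offset": [0.0182,0.0233,0],"twist": 7.3},{"offset": [0.021,0.0208,0],"twist": 7.3},{"offset": [0.0235,0.0179,0],"twist": 7.3}]}}

```text
time: 7.9
tool_pos: [612.5, -85.4, 380.3]
tcp_rot: [-3.139, -0.001, 1.719]
contact_force: [-0.5, 0.1, -0.4]
grip_width: 91.7
```

Call:
{"api": "play_rows", "payload": {"commands": [{"offset": [0.0256,0.0148,0],"twist": 7.3},{"offset": [0.0272,0.0114,0],"twist": 7.3},{"offset": [0,0,0],"twist": 0},{"offset": [0,0,0],"twist": 0},{"offset": [0,0,0],"twist": 0}]}}

```text
time: 8.4
tool_pos: [633.5, -32.4, 381.0]
tcp_rot: [-3.14, 0.0, 1.47]
contact_force: [-0.8, -0.4, -0.5]
grip_width: 91.8
```

Run:
```python
from h import *
im,c,o=snap('wrist','w7.png')
plan(634.5,-32,384,84,1)
hs=cv2.cvtColor(im,cv2.COLOR_BGR2HSV)
def blobs(m,z,amin=150):
    n,l,st,ce=cv2.connectedComponentsWithStats(m)
    for i in range(1,n):
        if st[i,4]>amin:
            cs=cv2.findContours((l==i).astype(np.uint8),0,2)[0][0]
            r=cv2.minAreaRect(cs); box=toplane(c,cv2.boxPoints(r),z)[:,:2]
            e=[box[1]-box[0],box[2]-box[1]]; L=[np.linalg.norm(v) for v in e]; v=e[int(np.argmax(L))]
            print(z,st[i],ce[i].round(1),toplane(c,[ce[i]],z)[0].round(1),'boxc',box.mean(0).round(1),np.round(L,1),'ang %.1f'%(np.degrees(np.arctan2(v[1],v[0]))%180))
blobs(cv2.inRange(hs,(0,150,80),(8,255,255))|cv2.inRange(hs,(174,150,80),(180,255,255)),84)
blobs(cv2.inRange(hs,(0,0,150),(180,50,255)),62)
```

```text
now t=8.45 [633.5 -32.6 381.2] yaw 84.20 rot [-1.7994e+02  2.0000e-02] F [ 0.3 -0.2  0.6] w 91.6 q [-10.  32.  71.  -0.  77.  -4.]
dist 3.0 dyaw -0.2 per row 3.0 -0.2
[np.float64(0.0007), np.float64(0.001), np.float64(-0.0028), np.float64(0.2)]
84 [274 172  14  50 636] [280.  196.6] [637.  -30.5  84. ] boxc [637.3 -31. ] [10.7 43.2] ang 84.7
62 [ 33   0  36  61 776] [51.2 29.3] [472.5 116.   62. ] boxc [472.6 115.7] [ 9.6 44.1] ang 97.3
62 [ 257   51   64   67 1174] [309.4  83. ] [670.   57.2  62. ] boxc [652.9  56.7] [49.  50.9] ang 89.2
62 [ 223   57   24   65 1082] [234.6  88.8] [608.3  59.   62. ] boxc [609.3  58. ] [15.5 50.6] ang 89.2
62 [304 162  19  55 802] [314.7 189. ] [668.3 -33.1  62. ] boxc [666.8 -33.7] [15.9 50.7] ang 86.5
62 [235 167  21  54 795] [245. 193.] [605.1 -30.5  62. ] boxc [606.2 -31.9] [15.7 50.7] ang 88.9
62 [ 90 197  36  77 813] [106.6 235.1] [470.1 -58.4  62. ] boxc [470.4 -59.9] [10.4 79.1] ang 96.5
62 [458 234  95  39 356] [495.4 243. ] [ 834.2 -103.2   62. ] boxc [ 837.6 -101.9] [87.5 30.1] ang 19.2
62 [504 268  42   7 190] [527.6 271.7] [ 867.5 -136.9   62. ] boxc [ 864.8 -137.4] [38.2  6.7] ang 179.7
```

View pics/w7.png

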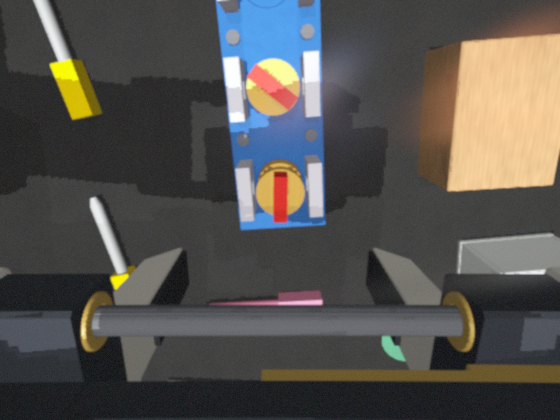

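Run:
```python
from h import *
plan(637,-31.3,244,84.7,1)
```

```text
now t=8.45 [633.5 -32.6 381.2] yaw 84.20 rot [-1.7994e+02  2.0000e-02] F [ 0.3 -0.2  0.6] w 91.6 q [-10.  32.  71.  -0.  77.  -4.]
dist 137.3 dyaw 0.5 per row 137.3 0.5
[np.float64(0.0017), np.float64(0.0034), np.float64(0.1372), np.float64(-0.5)]
```

Call:
{"api": "play_rows", "payload": {"commands": [{"offset": [0.0017,0.0034,0.04],"twist": -0.5},{"offset": [0,0,0.04],"twist": 0},{"offset": [0,0,0.03],"twist": 0},{"offset": [0,0,0.012],"twist": 0},{"offset": [0,0,0.005],"twist": 0}], "jaw": 140}}

```text
time: 8.95
tool_pos: [637.1, -31.0, 253.7]
tcp_rot: [-3.14, 0.0, 1.478]
contact_force: [-0.4, -0.4, -0.4]
grip_width: 56.8
```

Call:
{"api": "play_rows", "payload": {"commands": [{"offset": [0,0,0],"twist": 0},{"offset": [0,0,0],"twist": 0},{"offset": [0,0,0],"twist": 0}]}}

```text
time: 9.25
tool_pos: [637.7, -30.3, 256.4]
tcp_rot: [3.139, 0.0, 1.478]
contact_force: [0.4, -0.5, 0.6]
grip_width: 41.6
```

Run:
```python
from h import *
im,c,o=snap('wrist','w8.png')
plan(637,-31.3,244,84.7,1)
```

```text
now t=9.30 [637.6 -30.3 256.2] yaw 84.72 rot [1.7985e+02 2.0000e-02] F [ 0.   0.4 -0.9] w 41.5 q [-10.  39.  79.  -0.  62.  -4.]
dist 12.2 dyaw -0.0 per row 12.2 -0.0
[np.float64(-0.0011), np.float64(-0.0005), np.float64(0.0122), np.float64(0.02)]
```

View pics/w8.png

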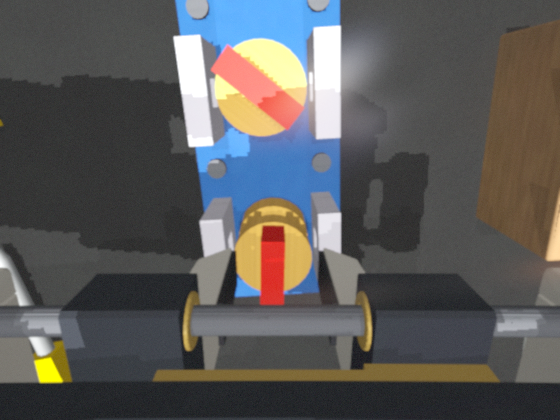

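Call:
{"api": "play_rows", "payload": {"commands": [{"offset": [-0.0005,-0.0015,0.006],"twist": 0},{"offset": [0,0,0.004],"twist": 0},{"offset": [0,0,0.002],"twist": 0},{"offset": [0,0,0],"twist": 0},{"offset": [0,0,0],"twist": 0}]}}

```text
time: 9.8
tool_pos: [635.8, -30.6, 242.6]
tcp_rot: [-3.141, 0.0, 1.478]
contact_force: [0.3, -0.4, -0.7]
grip_width: 41.5
```

Call:
{"api": "play_rows", "payload": {"commands": [{"offset": [0,0,0],"twist": 0},{"offset": [0,0,0],"twist": 0},{"offset": [0,0,0],"twist": 0},{"offset": [0,0,0],"twist": 0},{"offset": [0,0,0],"twist": 0}], "jaw": 255}}

```text
time: 10.3
tool_pos: [635.8, -30.6, 242.8]
tcp_rot: [3.141, 0.0, 1.479]
contact_force: [0.2, -0.5, 0.3]
grip_width: 11.4
```

Call:
{"api": "play_rows", "payload": {"commands": [{"offset": [0,0,0],"twist": 0},{"offset": [0,0,0],"twist": 0},{"offset": [0,0,0],"twist": 0}]}}

```text
time: 10.6
tool_pos: [635.8, -30.6, 242.8]
tcp_rot: [3.141, 0.0, 1.478]
contact_force: [0.1, 0.0, 0.7]
grip_width: 11.7
```

Run:
```python
from h import *
plan(637,-31.3,244,-1.7,1)
print(status.get_obs()['moment'])
```

```text
now t=10.60 [635.8 -30.6 242.8] yaw 84.71 rot [1.7999e+02 1.0000e-02] F [0.1 0.  0.7] w 11.7 q [-10.  40.  80.  -0.  60.  -4.]
dist 1.9 dyaw -86.4 per row 1.9 -86.4
[np.float64(-0.0006), np.float64(0.0013), np.float64(-0.0012), np.float64(86.41)]
[-0.01573305 -0.05762095 -0.04160614]
```

Call:
{"api": "play_rows", "payload": {"commands": [{"offset": [0,0,0],"twist": 8},{"offset": [0,0,0],"twist": 8},{"offset": [0,0,0],"twist": 8},{"offset": [0,0,0],"twist": 8},{"offset": [0,0,0],"twist": 8}]}}

```text
time: 11.1
tool_pos: [636.0, -31.0, 242.8]
tcp_rot: [3.14, -0.0, 0.775]
contact_force: [0.8, -2.7, 0.1]
grip_width: 11.9
```

Call:
{"api": "play_rows", "payload": {"commands": [{"offset": [0,0,0],"twist": 8},{"offset": [0,0,0],"twist": 8},{"offset": [0,0,0],"twist": 8},{"offset": [0,0,0],"twist": 8},{"offset": [0,0,0],"twist": 8}]}}

```text
time: 11.6
tool_pos: [636.4, -31.7, 243.0]
tcp_rot: [3.139, -0.003, 0.077]
contact_force: [2.3, -4.7, -1.4]
grip_width: 11.9
```

Call:
{"api": "play_rows", "payload": {"commands": [{"offset": [0,0,0],"twist": 6.4},{"offset": [0,0,0],"twist": 0},{"offset": [0,0,0],"twist": 0}]}}

```text
time: 11.9
tool_pos: [636.5, -31.8, 243.0]
tcp_rot: [3.139, -0.003, -0.03]
contact_force: [3.7, -5.1, -1.2]
grip_width: 11.8
```

Run:
```python
from h import *
im,c,o=snap('wrist','w9.png')
plan(637,-31.3,244,-1.7,1)
print(status.get_obs()['moment'])
```

```text
now t=11.95 [636.5 -31.8 243. ] yaw -1.70 rot [179.86  -0.19] F [ 2.8 -4.9 -1.5] w 11.8 q [-10.  40.  80.  -0.  60.  82.]
dist 1.2 dyaw -0.0 per row 1.2 -0.0
[np.float64(0.0005), np.float64(-0.0005), np.float64(-0.001), np.float64(0.0)]
[-1.12316643 -0.62058537  0.02581036]
```

View pics/w9.png

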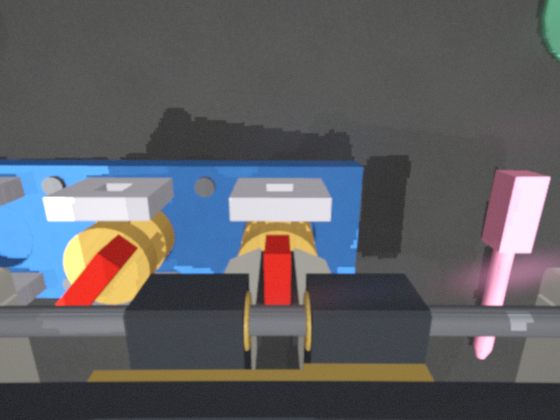

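Run:
```python
from h import *
im=cv2.imread('pics/w9.png'); c=cam('wrist',status.get_obs())
hs=cv2.cvtColor(im,cv2.COLOR_BGR2HSV)
b=cv2.inRange(hs,(100,120,60),(125,255,255))
cols=np.arange(5,355,5); rows=[np.nonzero(b[:,k])[0].min() for k in cols]
# transition between top face and side face: brightness
P=toplane(c,np.c_[cols,rows],20); 
vx=np.polyfit(P[:,1],P[:,0],1); r=P[:,0]-np.polyval(vx,P[:,1]); k=abs(r)<2; vx=np.polyfit(P[k,1],P[k,0],1)
print('jig yaw', -np.degrees(np.arctan(vx[0])), 'far edge x at y=-32', np.polyval(vx,-32), rows[::8])
```

```text
jig yaw -1.9679380264879314 far edge x at y=-32 684.9120165865805 [np.int64(159), np.int64(160), np.int64(160), np.int64(160), np.int64(160), np.int64(160), np.int64(161), np.int64(161), np.int64(161)]
```

Call:
{"api": "play_rows", "payload": {"commands": [{"offset": [0,0,0],"twist": 0},{"offset": [0,0,0],"twist": 0},{"offset": [0,0,0],"twist": 0},{"offset": [0,0,-0.01],"twist": 0},{"offset": [0,0,-0.04],"twist": 0}], "jaw": 120}}

```text
time: 12.45
tool_pos: [634.6, -30.2, 289.4]
tcp_rot: [-3.14, 0.009, -0.029]
contact_force: [-0.1, -0.4, 0.0]
grip_width: 45.8
```

Run:
```python
from h import *
plan(639,58.5,384,-44,5)
```

```text
now t=12.45 [634.6 -30.2 289.4] yaw -1.68 rot [-179.92    0.53] F [-0.1 -0.4  0. ] w 45.8 q [-10.  37.  77.   0.  66.  82.]
dist 129.8 dyaw -42.3 per row 26.0 -8.5
[np.float64(0.0004), np.float64(-0.0178), np.float64(-0.0189), np.float64(8.46)]
[np.float64(-0.0023), np.float64(-0.0176), np.float64(-0.0189), np.float64(8.46)]
[np.float64(-0.0048), np.float64(-0.0171), np.float64(-0.0189), np.float64(8.46)]
[np.float64(-0.0073), np.float64(-0.0162), np.float64(-0.0189), np.float64(8.46)]
[np.float64(-0.0096), np.float64(-0.015), np.float64(-0.0189), np.float64(8.46)]
```

Call:
{"api": "play_rows", "payload": {"commands": [{"offset": [0.0004,-0.0178,-0.0189],"twist": 8.46},{"offset": [-0.0023,-0.0176,-0.0189],"twist": 8.46},{"offset": [-0.0048,-0.0171,-0.0189],"twist": 8.46},{"offset": [-0.0073,-0.0162,-0.0189],"twist": 8.46},{"offset": [-0.0096,-0.015,-0.0189],"twist": 8.46}]}}

```text
time: 12.95
tool_pos: [639.9, 59.1, 388.9]
tcp_rot: [-3.141, -0.0, -0.774]
contact_force: [-0.3, 0.6, 0.8]
grip_width: 48.9
```

Call:
{"api": "play_rows", "payload": {"commands": [{"offset": [0,0,0],"twist": 0},{"offset": [0,0,0],"twist": 0},{"offset": [0,0,0],"twist": 0}]}}

```text
time: 13.25
tool_pos: [640.0, 57.4, 386.0]
tcp_rot: [3.14, 0.001, -0.765]
contact_force: [0.8, 0.3, 0.2]
grip_width: 48.9
```

```bash
cat >> h.py <<'E'
def blobs(c,m,z,amin=150):
    n,l,st,ce=cv2.connectedComponentsWithStats(m)
    for i in range(1,n):
        if st[i,4]>amin:
            cs=cv2.findContours((l==i).astype(np.uint8),0,2)[0][0]
            r=cv2.minAreaRect(cs); box=toplane(c,cv2.boxPoints(r),z)[:,:2]
            e=[box[1]-box[0],box[2]-box[1]]; L=[np.linalg.norm(v) for v in e]; v=e[int(np.argmax(L))]
            print(z,st[i],ce[i].round(1),toplane(c,[ce[i]],z)[0].round(1),'boxc',box.mean(0).round(1),np.round(L,1),'ang %.1f'%(np.degrees(np.arctan2(v[1],v[0]))%180))
def masks(im):
    hs=cv2.cvtColor(im,cv2.COLOR_BGR2HSV)
    return dict(red=cv2.inRange(hs,(0,140,80),(9,255,255))|cv2.inRange(hs,(174,140,80),(180,255,255)),
      white=cv2.inRange(hs,(0,0,150),(180,50,255)), yel=cv2.inRange(hs,(20,110,90),(36,255,255)))
E
python3 - <<'E'
from h import *
im,c,o=snap('wrist','w10.png'); m=masks(im)
blobs(c,m['red'],84); blobs(c,m['white'],62)
plan(639,58.5,243,-44,1)
E
```

```text
84 [  79  140   61   55 2581] [109.1 166.1] [756.7 139.6  84. ] boxc [756.6 139.4] [48.5 44.4] ang 86.7
84 [272 170  14  50 639] [278.6 194.3] [641.5  55.2  84. ] boxc [641.   55.7] [10.9 43.8] ang 136.5
62 [470   0  61  79 567] [493.2  20.2] [ 622.4 -160.5   62. ] boxc [ 604.8 -162.4] [17.4 80.3] ang 179.1
62 [ 303   67   58   53 1191] [332.1  93. ] [669.5 -34.4  62. ] boxc [667.2 -33.7] [51.3 22.3] ang 83.9
62 [ 352   98   55   76 1039] [379.9 145.7] [606.9 -35.8  62. ] boxc [621.7 -30.9] [49.1 52.1] ang 4.6
62 [103 132  51  56 894] [136.5 153.3] [751.3 124.   62. ] boxc [752.4 128.1] [32.2 50.2] ang 160.0
62 [231 142  49  46 836] [255.  163.6] [672.1  54.9  62. ] boxc [673.   55.6] [50.3 15.1] ang 86.8
62 [459 188  71  64 853] [493.9 219.4] [478.3 -69.3  62. ] boxc [478.2 -67.2] [78.1 10.3] ang 95.7
62 [278 193  48  44 736] [301.3 214.5] [607.5  57.8  62. ] boxc [607.6  58.2] [51.1 13.5] ang 87.5
62 [163 207  46  41 714] [185.3 226.3] [675.4 145.4  62. ] boxc [675.4 146.1] [51.2 15.1] ang 90.5
62 [  0 214  40  47 273] [ 19.2 236. ] [777.9 265.5  62. ] boxc [777.9 266.8] [66.5  4. 
[... 156 characters left out ...]
137.7  62. ] boxc [610.5 139.1] [33.5 13.9] ang 88.4
62 [104 260  29  14 202] [117.4 268.5] [692.1 227.   62. ] boxc [693.  224.9] [27.2 14.4] ang 45.8
62 [ 18 321  27  12 220] [ 32.3 326.3] [711.3 343.1  62. ] boxc [712.  344.3] [26.3 13.8] ang 45.4
62 [510 322  20  12 151] [519.  326.2] [358.8 -21.9  62. ] boxc [357.  -21.3] [19.4 14. ] ang 46.6
62 [313 336  26  26 270] [325.8 348.5] [476.4 142.8  62. ] boxc [476.3 143.3] [37.7 10.8] ang 95.3
now t=13.30 [640.   57.3 385.9] yaw -43.91 rot [1.7989e+02 9.0000e-02] F [-0.   0.5  0.1] w 48.3 q [ -2.  33.  69.  -0.  79. 132.]
dist 142.9 dyaw -0.1 per row 142.9 -0.1
[np.float64(-0.0016), np.float64(-0.0002), np.float64(0.1429), np.float64(0.09)]
```

View pics/w10.png

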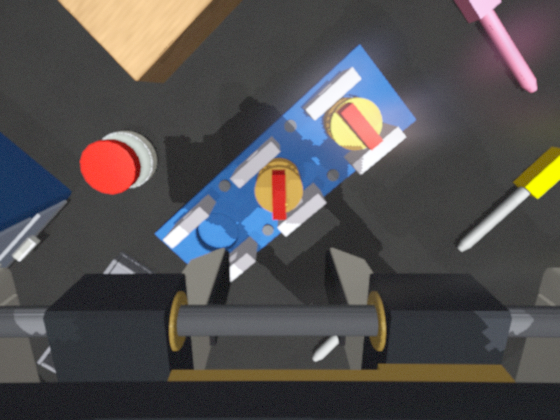

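Call:
{"api": "play_rows", "payload": {"commands": [{"offset": [0,0,0.04],"twist": -0.4},{"offset": [0,0,0.04],"twist": 0},{"offset": [0,0,0.03],"twist": 0},{"offset": [0,0,0.012],"twist": 0},{"offset": [0,0,0.006],"twist": 0}]}}

```text
time: 13.8
tool_pos: [640.1, 57.6, 257.6]
tcp_rot: [3.14, 0.002, -0.761]
contact_force: [0.6, 0.2, 0.9]
grip_width: 48.8
```

Call:
{"api": "play_rows", "payload": {"commands": [{"offset": [0,0,0],"twist": 0},{"offset": [0,0,0],"twist": 0},{"offset": [0,0,0],"twist": 0}]}}

```text
time: 14.1
tool_pos: [640.6, 58.2, 260.9]
tcp_rot: [-3.14, -0.002, -0.761]
contact_force: [0.2, 0.8, 0.9]
grip_width: 48.6
```

Run:
```python
from h import *
im,c,o=snap('wrist','w11.png'); m=masks(im)
blobs(c,m['red'],84);
plan(640,57,243,-43.5,1)
```

```text
84 [ 402  135   63   58 1991] [432.8 162.7] [632.  -30.9  84. ] boxc [632.3 -30.8] [14.6 32.5] ang 179.3
84 [   0  166   67   88 4735] [ 28.4 209.6] [747.8 123.9  84. ] boxc [745.7 123. ] [30.  45.2] ang 125.7
84 [ 272  219   23   86 1869] [283.  260.6] [643.1  54.   84. ] boxc [642.1  55. ] [10.8 48.2] ang 137.2
now t=14.15 [640.5  58.2 260.7] yaw -43.58 rot [-1.799e+02 -1.200e-01] F [ 0.4 -1.  -0.4] w 48.6 q [ -2.  39.  78.  -0.  63. 132.]
dist 17.8 dyaw 0.1 per row 17.8 0.1
[np.float64(0.0004), np.float64(0.0012), np.float64(0.0177), np.float64(-0.08)]
```

View pics/w11.png

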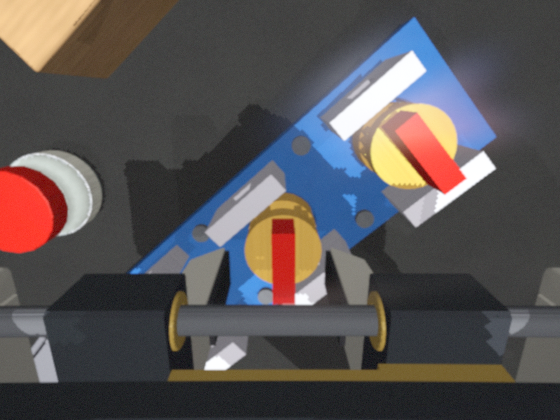

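Call:
{"api": "play_rows", "payload": {"commands": [{"offset": [0,0.0018,0.008],"twist": 0},{"offset": [0,0,0.006],"twist": 0},{"offset": [0,0,0.002],"twist": 0},{"offset": [0,0,0],"twist": 0},{"offset": [0,0,0],"twist": 0}]}}

```text
time: 14.65
tool_pos: [639.0, 56.9, 243.1]
tcp_rot: [3.141, -0.0, -0.761]
contact_force: [1.1, -0.1, -0.2]
grip_width: 48.6
```

Call:
{"api": "play_rows", "payload": {"commands": [{"offset": [0,0,0],"twist": 0},{"offset": [0,0,0],"twist": 0},{"offset": [0,0,0],"twist": 0},{"offset": [0,0,0],"twist": 0},{"offset": [0,0,0],"twist": 0}], "jaw": 255}}

```text
time: 15.15
tool_pos: [639.0, 56.9, 243.3]
tcp_rot: [3.142, -0.0, -0.761]
contact_force: [-1.0, -0.9, 1.8]
grip_width: 12.9
```

Call:
{"api": "play_rows", "payload": {"commands": [{"offset": [0,0,0],"twist": 0},{"offset": [0,0,0],"twist": 0},{"offset": [0,0,0],"twist": 0}]}}

```text
time: 15.45
tool_pos: [638.9, 56.8, 243.1]
tcp_rot: [3.141, 0.0, -0.761]
contact_force: [-0.2, 0.1, 0.1]
grip_width: 11.6
```

Run:
```python
from h import *
plan(640,57,243,-1.8,5)
```

```text
now t=15.45 [638.9  56.8 243.1] yaw -43.59 rot [179.98   0.  ] F [-0.2  0.1  0.1] w 11.6 q [ -2.  40.  79.  -0.  61. 132.]
dist 1.1 dyaw 41.8 per row 0.2 8.4
[np.float64(0.0001), np.float64(-0.0002), np.float64(0.0), np.float64(-8.36)]
[np.float64(0.0002), np.float64(-0.0001), np.float64(0.0), np.float64(-8.36)]
[np.float64(0.0002), np.float64(-0.0001), np.float64(0.0), np.float64(-8.36)]
[np.float64(0.0002), np.float64(-0.0001), np.float64(0.0), np.float64(-8.36)]
[np.float64(0.0002), np.float64(-0.0001), np.float64(0.0), np.float64(-8.36)]
```

Call:
{"api": "play_rows", "payload": {"commands": [{"offset": [0,0,0],"twist": -8.36},{"offset": [0,0,0],"twist": -8.36},{"offset": [0,0,0],"twist": -8.36},{"offset": [0,0,0],"twist": -8.36},{"offset": [0,0,0],"twist": -8.36}]}}

```text
time: 15.95
tool_pos: [639.1, 57.0, 243.1]
tcp_rot: [-3.141, -0.001, -0.025]
contact_force: [-0.3, 1.2, -0.2]
grip_width: 11.4
```

Call:
{"api": "play_rows", "payload": {"commands": [{"offset": [0,0,0],"twist": 0},{"offset": [0,0,0],"twist": 0},{"offset": [0,0,0],"twist": 0}]}}

```text
time: 16.25
tool_pos: [638.9, 57.0, 243.1]
tcp_rot: [-3.142, 0.0, -0.034]
contact_force: [-0.7, 1.0, -0.3]
grip_width: 11.7
```

Run:
```python
from h import *
plan(n=1)
im,c,o=snap('wrist','w12.png')
```

```text
now t=16.25 [638.9  57.  243.1] yaw -1.96 rot [-1.8e+02  1.0e-02] F [-0.7  1.  -0.3] w 11.7 q [-2. 40. 79.  0. 61. 90.]
dist 0.0 dyaw 0.0 per row 0.0 0.0
[np.float64(0.0), np.float64(0.0), np.float64(-0.0), np.float64(-0.0)]
```

View pics/w12.png

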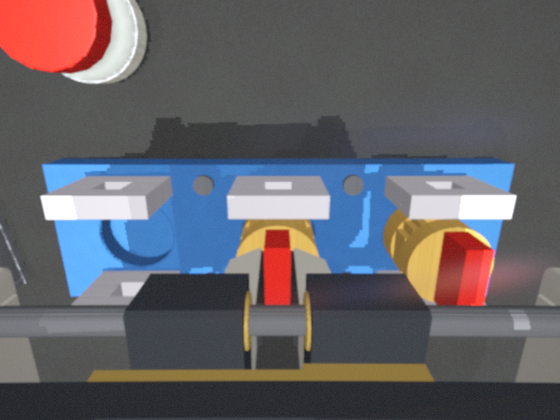

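Call:
{"api": "play_rows", "payload": {"commands": [{"offset": [0,0,0],"twist": 0},{"offset": [0,0,0],"twist": 0},{"offset": [0,0,0],"twist": 0},{"offset": [0,0,-0.01],"twist": 0},{"offset": [0,0,-0.04],"twist": 0}], "jaw": 0}}

```text
time: 16.8
tool_pos: [637.9, 56.8, 290.0]
tcp_rot: [3.141, 0.009, -0.032]
contact_force: [0.9, 0.3, 0.2]
grip_width: 46.7
```

Run:
```python
from h import *
im,c,o=snap('top','t1.png'); m=masks(im)
blobs(c,m['yel'],20,100)
plan(450,74,330,97.5,12)
```

```text
20 [   0  163   37   50 1061] [ 14.1 186.6] [607.7 664.9  20. ] boxc [604.6 678.1] [117.6  96.4] ang 146.7
20 [323 247  23  11 195] [333.9 252.1] [ 448.6 -146.5   20. ] boxc [ 448.7 -146.6] [52.8 22.5] ang 96.7
20 [140 250  23  13 199] [151.5 255.8] [436.  303.7  20. ] boxc [436.1 304.2] [22.5 53.5] ang 79.4
now t=16.85 [640.   56.9 300.2] yaw -1.80 rot [179.99  -0.4 ] F [ 3.8 -0.1  6. ] w 51.0 q [-2. 37. 76. -0. 67. 90.]
dist 193.1 dyaw 99.3 per row 16.1 8.3
[np.float64(-0.0159), np.float64(-0.0009), np.float64(-0.0025), np.float64(-8.27)]
[np.float64(-0.0156), np.float64(-0.0032), np.float64(-0.0025), np.float64(-8.27)]
[np.float64(-0.0149), np.float64(-0.0054), np.float64(-0.0025), np.float64(-8.27)]
[np.float64(-0.014), np.float64(-0.0075), np.float64(-0.0025), np.float64(-8.27)]
[np.float64(-0.0128), np.float64(-0.0094), np.float64(-0.0025), np.float64(-8.27)]
[np.float64(-0.0113), np.float64(-0.0112), np.float64(-0.0025), np.float64(-8.27)]
[np.float64(-0.0096), np.float64(-0.0127), np.float64(-0.0025), np.float64(-8.27)]
[np.float64(-0.0076), np.float64(-0.0139), np.float64(-0.0025), np.float64(-8.27)]
[np.float64(-0.0056), np.float64(-0.0149), np.float64(-0.0025), np.float64(-8.27)]
[np.float64(-0.0034), np.float64(-0.0155), np.float64(-0.0025), np.float64(-8.27)]
[np.float64(-0.0011), np.float64(-0.0159), np.float64(-0.0025), np.float64(-8.27)]
[np.float64(0.0012), np.float64(-0.0159), np.float64(-0.0025), np.float64(-8.27)]
```

View pics/t1.png

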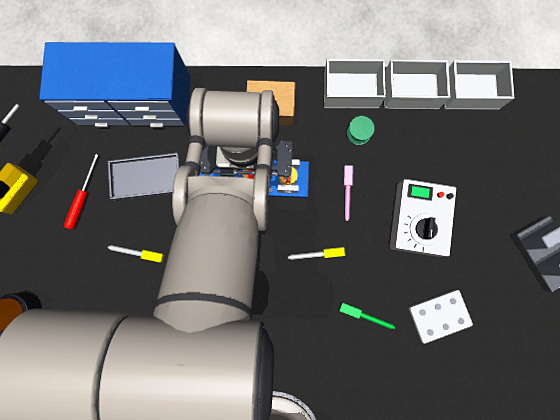

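Call:
{"api": "play_rows", "payload": {"commands": [{"offset": [-0.0159,-0.0009,-0.0025],"twist": -8.27},{"offset": [-0.0156,-0.0032,-0.0025],"twist": -8.27},{"offset": [-0.0149,-0.0054,-0.0025],"twist": -8.27},{"offset": [-0.014,-0.0075,-0.0025],"twist": -8.27},{"offset": [-0.0128,-0.0094,-0.0025],"twist": -8.27}]}}

```text
time: 17.35
tool_pos: [559.3, 64.0, 306.8]
tcp_rot: [3.14, -0.001, 0.696]
contact_force: [0.1, -0.5, 0.2]
grip_width: 89.8
```

Call:
{"api": "play_rows", "payload": {"commands": [{"offset": [-0.0113,-0.0112,-0.0025],"twist": -8.27},{"offset": [-0.0096,-0.0127,-0.0025],"twist": -8.27},{"offset": [-0.0076,-0.0139,-0.0025],"twist": -8.27},{"offset": [-0.0056,-0.0149,-0.0025],"twist": -8.27},{"offset": [-0.0034,-0.0155,-0.0025],"twist": -8.27}]}}

```text
time: 17.85
tool_pos: [480.2, 71.1, 319.3]
tcp_rot: [3.14, -0.0, 1.418]
contact_force: [-0.4, 0.6, 0.1]
grip_width: 91.5
```

Call:
{"api": "play_rows", "payload": {"commands": [{"offset": [-0.0011,-0.0159,-0.0025],"twist": -8.27},{"offset": [0.0012,-0.0159,-0.0025],"twist": -8.27},{"offset": [0,0,0],"twist": 0},{"offset": [0,0,0],"twist": 0},{"offset": [0,0,0],"twist": 0}]}}

```text
time: 18.35
tool_pos: [449.7, 73.8, 323.6]
tcp_rot: [3.14, 0.0, 1.698]
contact_force: [0.3, -0.0, -0.1]
grip_width: 91.8
```

Run:
```python
from h import *
im,c,o=snap('wrist','w13.png'); m=masks(im)
blobs(c,m['yel'],20); blobs(c,m['white'],16)
plan(450,74,181,97.5,1)
```

```text
20 [ 264  164   27   62 1528] [277.4 195.6] [451.6  74.9  20. ] boxc [451.3  75. ] [21.8 54.9] ang 97.9
20 [482 219  46  40 505] [501.1 233.6] [653.5  64.8  20. ] boxc [658.1  62.9] [35.6 39.5] ang 116.0
20 [ 80 292  32  60 826] [ 92.8 320.7] [289.8 -73.3  20. ] boxc [291.2 -75. ] [71.4 25.3] ang 81.0
20 [448 299  27  53 675] [464.4 328.1] [650.4 -36.4  20. ] boxc [646.4 -34.2] [24.5 60.9] ang 107.0
20 [ 239  363  321   20 4095] [415.3 374.4] [616.9 -98.   20. ] boxc [598.3 -97.4] [ 23.1 323.5] ang 7.3
16 [515   0  45   6 268] [537.1   2.5] [621.5 243.3  16. ] boxc [621.4 243.3] [31.6  3.3] ang 6.4
16 [ 270   51   16  117 1704] [277.3 109. ] [442.5 146.   16. ] boxc [443.  143.7] [11.5 90.3] ang 97.7
16 [ 469  102   74   76 3706] [504.9 136.5] [631.1 147.5  16. ] boxc [630.6 148.3] [61.8 43.2] ang 87.0
16 [543 136  17  44 391] [553.8 162.5] [678.5 131.5  16. ] boxc [674.7 134.9] [12.9 37.4] ang 111.7
16 [459 181  15  14 151] [466.3 187.7] [613.  101.2  16. ] boxc [613.  101.2] [10.8 12.1] ang 145.8
16 [ 436  210   84   77 3426] [467.6 251.8] [632.2  42.2  16. ] boxc [639.2  46.2] [71.2 78.5] ang 111.2
16 [ 518  221   42   61 1038] [545.9 244.5] [699.6  58.3  16. ] boxc [702.8  55.6] [26.6 74.9] ang 136.4
16 [ 114  248   67   57 1874] [145.2 279.4] [338.  -24.2  16. ] boxc [341.4 -22.7] [89.1 30.3] ang 53.1
16 [ 374  248   68   57 1966] [410.1 279.3] [587.    7.4  16. ] boxc [582.3   6.2] [38.4 84.6] ang 156.1
16 [  91  310  371   71 9265] [271.3 332.8] [463.8 -69.6  16. ] boxc [471.1 -86.7] [ 86.  361.5] ang 6.3
now t=18.40 [449.6  73.8 323.4] yaw 97.33 rot [1.7995e+02 1.0000e-02] F [-0.2  0.2 -0.1] w 91.7 q [ -0.  18. 105.  -0.  58.  -8.]
dist 142.4 dyaw 0.2 per row 142.4 0.2
[np.float64(0.0001), np.float64(0.0004), np.float64(0.1424), np.float64(-0.17)]
```

View pics/w13.png

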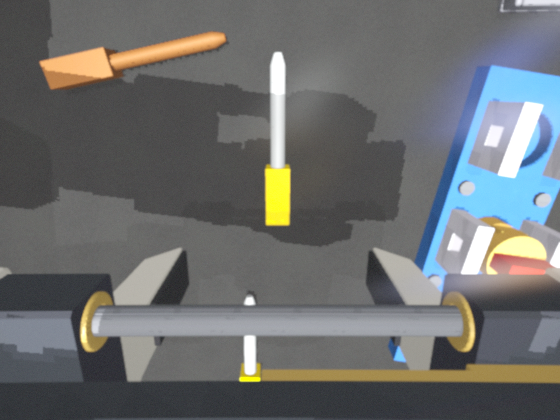

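Call:
{"api": "play_rows", "payload": {"commands": [{"offset": [0.0,0.0023,0.04],"twist": -0.4},{"offset": [0,0,0.04],"twist": 0},{"offset": [0,0,0.035],"twist": 0},{"offset": [0,0,0.01],"twist": 0},{"offset": [0,0,0.005],"twist": 0}], "jaw": 130}}

```text
time: 18.9
tool_pos: [451.5, 74.1, 192.4]
tcp_rot: [-3.14, -0.0, 1.707]
contact_force: [-0.4, 0.8, 0.4]
grip_width: 56.5
```

Call:
{"api": "play_rows", "payload": {"commands": [{"offset": [0,0,0],"twist": 0},{"offset": [0,0,0],"twist": 0},{"offset": [0,0,0],"twist": 0},{"offset": [0,0,0],"twist": 0}]}}

```text
time: 19.3
tool_pos: [451.5, 74.2, 194.1]
tcp_rot: [3.14, 0.0, 1.708]
contact_force: [0.6, -0.4, 0.1]
grip_width: 45.0
```

Run:
```python
from h import *
im,c,o=snap('wrist','w14.png'); m=masks(im)
blobs(c,m['white'],16)
plan(452,73.8,181.5,97.8,1)
```

```text
16 [ 261   17   83  206 7533] [286.  109.2] [446.6 152.5  16. ] boxc [454.8 144.6] [90.3 33.6] ang 95.9
16 [ 186  248   43   57 1429] [206.5 275.5] [417.5  64.1  16. ] boxc [415.5  64.4] [37.2 16.9] ang 78.0
16 [ 327  248   42   57 1426] [347.6 275.6] [490.5  73.9  16. ] boxc [492.2  74.8] [16.8 37.2] ang 117.5
16 [  0 267  20  39 568] [  7.2 288.7] [315.4  42.8  16. ] boxc [316.7  44.4] [ 9.5 23.1] ang 85.0
16 [535 267  25  39 758] [549.5 287.7] [596.1  81.6  16. ] boxc [594.5  82.1] [12.  23.2] ang 111.7
16 [ 184  308  187   62 5949] [276.9 327. ] [458.2  37.4  16. ] boxc [459.4  29.4] [100.2  40.9] ang 7.7
16 [ 500  309   60   74 3241] [535.2 343.6] [601.5  46.6  16. ] boxc [599.1  44.1] [30.9 50.3] ang 111.4
16 [   0  310   55   73 2849] [ 21.3 344.1] [319.5   8.1  16. ] boxc [322.5   6.3] [28.2 49.2] ang 86.9
now t=19.35 [451.4  74.2 194. ] yaw 97.85 rot [1.7991e+02 2.0000e-02] F [0.3 0.1 0.7] w 44.7 q [ -0.  30. 112.  -0.  38.  -8.]
dist 12.5 dyaw -0.0 per row 12.5 -0.0
[np.float64(-0.0005), np.float64(0.0005), np.float64(0.0125), np.float64(0.05)]
```

View pics/w14.png

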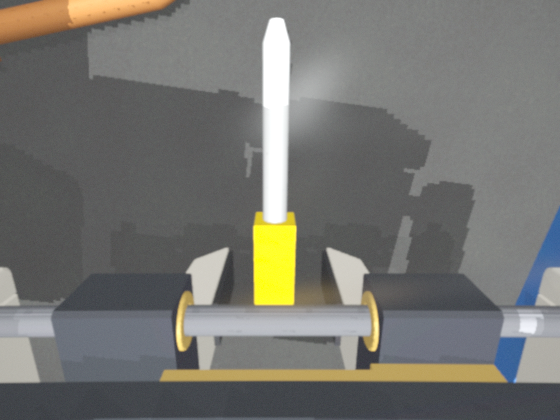

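Call:
{"api": "play_rows", "payload": {"commands": [{"offset": [0,0,0.006],"twist": 0},{"offset": [0,0,0.004],"twist": 0},{"offset": [0,0,0.002],"twist": 0},{"offset": [0,0,0],"twist": 0},{"offset": [0,0,0],"twist": 0}]}}

```text
time: 19.85
tool_pos: [451.2, 74.2, 181.1]
tcp_rot: [-3.141, 0.0, 1.708]
contact_force: [0.1, 0.1, -0.2]
grip_width: 45.1
```

Call:
{"api": "play_rows", "payload": {"commands": [{"offset": [0,0,0],"twist": 0},{"offset": [0,0,0],"twist": 0},{"offset": [0,0,0],"twist": 0},{"offset": [0,0,0],"twist": 0},{"offset": [0,0,0],"twist": 0}], "jaw": 255}}

```text
time: 20.35
tool_pos: [451.2, 74.2, 181.3]
tcp_rot: [3.141, 0.0, 1.708]
contact_force: [-0.3, -1.1, 0.1]
grip_width: 19.8
```

Call:
{"api": "play_rows", "payload": {"commands": [{"offset": [0,0,0],"twist": 0},{"offset": [0,0,0],"twist": 0}]}}

```text
time: 20.55
tool_pos: [451.2, 74.2, 181.3]
tcp_rot: [3.142, 0.0, 1.708]
contact_force: [-0.9, 0.1, 1.5]
grip_width: 19.7
```

Run:
```python
from h import *
plan(475,62.6,330,-1.9,12)
```

```text
now t=20.55 [451.2  74.2 181.3] yaw 97.85 rot [1.8e+02 1.0e-02] F [-0.9  0.1  1.5] w 19.7 q [ -0.  31. 112.  -0.  36.  -8.]
dist 151.1 dyaw -99.7 per row 12.6 -8.3
[np.float64(-0.0012), np.float64(0.0018), np.float64(-0.0124), np.float64(8.31)]
[np.float64(-0.0009), np.float64(0.002), np.float64(-0.0124), np.float64(8.31)]
[np.float64(-0.0007), np.float64(0.0021), np.float64(-0.0124), np.float64(8.31)]
[np.float64(-0.0003), np.float64(0.0022), np.float64(-0.0124), np.float64(8.31)]
[np.float64(-0.0), np.float64(0.0022), np.float64(-0.0124), np.float64(8.31)]
[np.float64(0.0003), np.float64(0.0022), np.float64(-0.0124), np.float64(8.31)]
[np.float64(0.0006), np.float64(0.0021), np.float64(-0.0124), np.float64(8.31)]
[np.float64(0.0009), np.float64(0.002), np.float64(-0.0124), np.float64(8.31)]
[np.float64(0.0012), np.float64(0.0019), np.float64(-0.0124), np.float64(8.31)]
[np.float64(0.0014), np.float64(0.0017), np.float64(-0.0124), np.float64(8.31)]
[np.float64(0.0017), np.float64(0.0014), np.float64(-0.0124), np.float64(8.31)]
[np.float64(0.0019), np.float64(0.0012), np.float64(-0.0124), np.float64(8.31)]
```

Run:
```python
from h import *
plan(471.3,62.8,215,-1.9,12)
```

```text
now t=20.55 [451.2  74.2 181.3] yaw 97.85 rot [1.8e+02 1.0e-02] F [-0.9  0.1  1.5] w 19.7 q [ -0.  31. 112.  -0.  36.  -8.]
dist 40.9 dyaw -99.7 per row 3.4 -8.3
[np.float64(-0.0012), np.float64(0.0015), np.float64(-0.0028), np.float64(8.31)]
[np.float64(-0.0009), np.float64(0.0017), np.float64(-0.0028), np.float64(8.31)]
[np.float64(-0.0007), np.float64(0.0018), np.float64(-0.0028), np.float64(8.31)]
[np.float64(-0.0004), np.float64(0.0019), np.float64(-0.0028), np.float64(8.31)]
[np.float64(-0.0001), np.float64(0.0019), np.float64(-0.0028), np.float64(8.31)]
[np.float64(0.0001), np.float64(0.0019), np.float64(-0.0028), np.float64(8.31)]
[np.float64(0.0004), np.float64(0.0019), np.float64(-0.0028), np.float64(8.31)]
[np.float64(0.0007), np.float64(0.0018), np.float64(-0.0028), np.float64(8.31)]
[np.float64(0.0009), np.float64(0.0017), np.float64(-0.0028), np.float64(8.31)]
[np.float64(0.0012), np.float64(0.0015), np.float64(-0.0028), np.float64(8.31)]
[np.float64(0.0014), np.float64(0.0013), np.float64(-0.0028), np.float64(8.31)]
[np.float64(0.0016), np.float64(0.0011), np.float64(-0.0028), np.float64(8.31)]
```

Lift first, then rotate.

Call:
{"api": "play_rows", "payload": {"commands": [{"offset": [0,0,-0.012],"twist": 0},{"offset": [0,0,-0.015],"twist": 0},{"offset": [-0.0012,0.0015,-0.005],"twist": 8.31},{"offset": [-0.0009,0.0017,-0.002],"twist": 8.31},{"offset": [-0.0007,0.0018,0],"twist": 8.31}]}}

```text
time: 21.05
tool_pos: [456.3, 71.3, 215.5]
tcp_rot: [3.141, -0.0, 1.267]
contact_force: [-0.6, 0.5, -0.5]
grip_width: 19.7
```

Call:
{"api": "play_rows", "payload": {"commands": [{"offset": [-0.0004,0.0019,0],"twist": 8.31},{"offset": [-0.0001,0.0019,0],"twist": 8.31},{"offset": [0.0001,0.0019,0],"twist": 8.31},{"offset": [0.0004,0.0019,0],"twist": 8.31},{"offset": [0.0007,0.0018,0],"twist": 8.31}]}}

```text
time: 21.55
tool_pos: [464.6, 66.5, 215.0]
tcp_rot: [-3.141, 0.0, 0.542]
contact_force: [-0.5, 0.4, -1.8]
grip_width: 19.8
```

Call:
{"api": "play_rows", "payload": {"commands": [{"offset": [0.0009,0.0017,0],"twist": 8.31},{"offset": [0.0012,0.0015,0],"twist": 8.31},{"offset": [0.0014,0.0013,0],"twist": 8.31},{"offset": [0.0016,0.0011,0],"twist": 8.31},{"offset": [0,0,0],"twist": 0}]}}

```text
time: 22.05
tool_pos: [471.4, 62.8, 215.0]
tcp_rot: [3.142, 0.0, -0.034]
contact_force: [-0.2, -0.0, -0.9]
grip_width: 19.9
```

Call:
{"api": "play_rows", "payload": {"commands": [{"offset": [0,0,0],"twist": 0},{"offset": [0,0,0],"twist": 0}]}}

```text
time: 22.25
tool_pos: [471.2, 62.9, 215.1]
tcp_rot: [3.142, 0.0, -0.03]
contact_force: [0.3, 1.1, -0.3]
grip_width: 19.8
```

Run:
```python
from h import *
im,c,o=snap('wrist','w15.png')
plan(471.3,62.8,213.5,-1.9,1)
print(proj(c,[[639.2-38,57.2+1.2,62],[o['tool_pos'][0]+115,o['tool_pos'][1]-3.8,o['tool_pos'][2]-171]]))
```

```text
now t=22.30 [471.2  62.9 215.1] yaw -1.74 rot [1.7999e+02 1.0000e-02] F [-0.1  0.5 -0.8] w 19.9 q [ -2.  29. 108.  -0.  43.  90.]
dist 1.7 dyaw -0.2 per row 1.7 -0.2
[np.float64(0.0001), np.float64(0.0001), np.float64(0.0016), np.float64(0.16)]
[[280.55662659 -48.5420575 ]
 [279.25853119  15.17166169]]
```

View pics/w15.png

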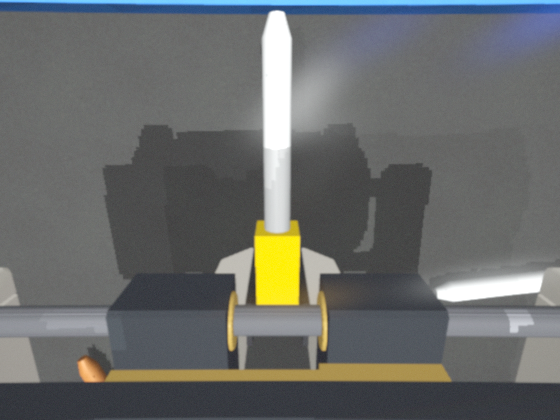

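Call:
{"api": "play_rows", "payload": {"commands": [{"offset": [0,0.0004,0.0016],"twist": 0.15},{"offset": [0.006,0,0],"twist": 0},{"offset": [0.006,0,0],"twist": 0},{"offset": [0.006,0,0],"twist": 0},{"offset": [0.004,0,0],"twist": 0}]}}

```text
time: 22.8
tool_pos: [494.1, 61.7, 213.6]
tcp_rot: [3.142, -0.001, -0.035]
contact_force: [-0.1, 0.4, -0.6]
grip_width: 19.6
```

Run:
```python
from h import *
plan(n=1)
im,c,o=snap('wrist','w16.png')
im,c,o=snap('scene','s16.png')
cv2.imwrite('pics/s16a.png',cv2.resize(im[140:300,230:430],None,fx=4,fy=4,interpolation=2))
plan(n=1)
```

```text
now t=22.80 [494.1  61.7 213.6] yaw -2.02 rot [ 1.8e+02 -4.0e-02] F [-0.1  0.4 -0.6] w 19.6 q [ -2.  31. 105.  -0.  44.  90.]
dist 0.0 dyaw 0.0 per row 0.0 0.0
[np.float64(0.0), np.float64(0.0), np.float64(-0.0), np.float64(-0.0)]
now t=22.90 [494.   61.6 213.6] yaw -2.02 rot [ 1.7999e+02 -4.0000e-02] F [ 0.4  0.  -0.9] w 19.8 q [ -2.  31. 105.  -0.  44.  90.]
dist 0.0 dyaw 0.0 per row 0.0 0.0
[np.float64(0.0), np.float64(0.0), np.float64(-0.0), np.float64(-0.0)]
```

View pics/s16a.png

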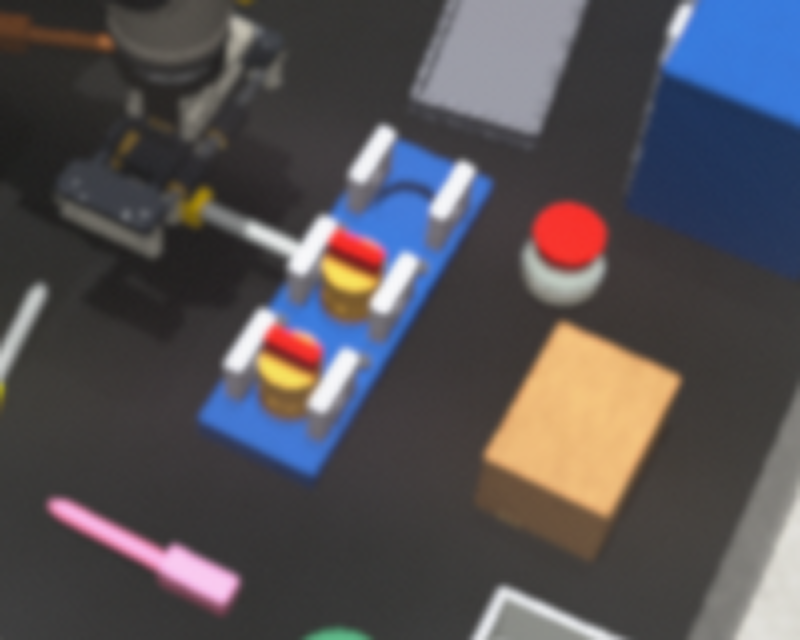

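View pics/w16.png

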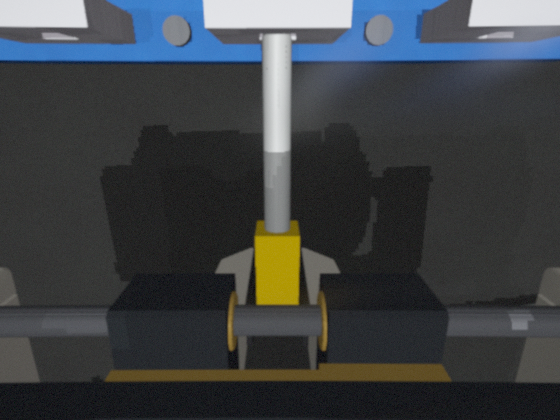

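Call:
{"api": "play_rows", "payload": {"commands": [{"offset": [0.004,0,0],"twist": 0},{"offset": [0.005,0,0],"twist": 0},{"offset": [0.005,0,0],"twist": 0},{"offset": [0.005,0,0],"twist": 0},{"offset": [0.003,0,0],"twist": 0}]}}

```text
time: 23.4
tool_pos: [515.9, 60.9, 213.6]
tcp_rot: [3.142, -0.0, -0.035]
contact_force: [0.4, 0.3, -1.0]
grip_width: 19.8
```

Call:
{"api": "play_rows", "payload": {"commands": [{"offset": [0.004,0,0],"twist": 0},{"offset": [0.005,0,0],"twist": 0},{"offset": [0.005,0,0],"twist": 0},{"offset": [0.005,0,0],"twist": 0},{"offset": [0.003,0,0],"twist": 0}]}}

```text
time: 23.9
tool_pos: [537.8, 60.1, 213.6]
tcp_rot: [3.141, -0.0, -0.035]
contact_force: [-0.5, 0.5, -1.1]
grip_width: 19.4
```

Call:
{"api": "play_rows", "payload": {"commands": [{"offset": [0.004,0,0],"twist": 0},{"offset": [0.005,0,0],"twist": 0},{"offset": [0.005,0,0],"twist": 0},{"offset": [0.005,0,0],"twist": 0},{"offset": [0.004,0,0],"twist": 0}]}}

```text
time: 24.4
tool_pos: [560.8, 59.3, 213.6]
tcp_rot: [3.141, -0.0, -0.035]
contact_force: [0.3, 0.4, -0.9]
grip_width: 19.6
```

Call:
{"api": "play_rows", "payload": {"commands": [{"offset": [0.003,0,0],"twist": 0},{"offset": [0.003,0,0],"twist": 0},{"offset": [0.002,0,0],"twist": 0},{"offset": [0.002,0,0],"twist": 0},{"offset": [0,0,0],"twist": 0}]}}

```text
time: 24.9
tool_pos: [570.4, 59.0, 213.6]
tcp_rot: [3.141, -0.0, -0.035]
contact_force: [-0.3, -0.2, -1.0]
grip_width: 19.6
```

Run:
```python
from h import *
plan(n=1)
im,c,o=snap('wrist','w17.png')
```

```text
now t=24.90 [570.4  59.  213.6] yaw -2.02 rot [ 1.7999e+02 -1.0000e-02] F [-0.3 -0.2 -1. ] w 19.6 q [-2. 37. 92. -0. 51. 90.]
dist 0.0 dyaw 0.0 per row 0.0 0.0
[np.float64(0.0), np.float64(0.0), np.float64(-0.0), np.float64(-0.0)]
```

View pics/w17.png

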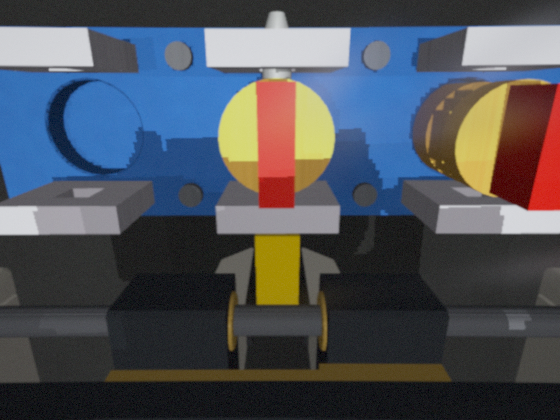

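Call:
{"api": "play_rows", "payload": {"commands": [{"offset": [0.002,0,0],"twist": 0},{"offset": [0.002,0,0],"twist": 0},{"offset": [0.001,0,0],"twist": 0},{"offset": [0.001,0,0],"twist": 0},{"offset": [0,0,0],"twist": 0}]}}

```text
time: 25.45
tool_pos: [576.1, 58.8, 213.5]
tcp_rot: [3.142, 0.001, -0.035]
contact_force: [-1.3, 0.5, -0.0]
grip_width: 20.1
```

Call:
{"api": "play_rows", "payload": {"commands": [{"offset": [0.001,0,0],"twist": 0},{"offset": [0.001,0,0],"twist": 0},{"offset": [0,0,0],"twist": 0}]}}

```text
time: 25.75
tool_pos: [576.9, 58.8, 213.3]
tcp_rot: [3.141, 0.005, -0.035]
contact_force: [-7.9, -0.6, 4.3]
grip_width: 19.8
```

Call:
{"api": "play_rows", "payload": {"commands": [{"offset": [0.001,0,0],"twist": 0},{"offset": [0,0,0],"twist": 0}]}}

```text
time: 25.95
tool_pos: [577.3, 58.8, 213.2]
tcp_rot: [3.141, 0.007, -0.035]
contact_force: [-10.7, -0.1, 6.6]
grip_width: 19.8
```

Call:
{"api": "play_rows", "payload": {"commands": [{"offset": [0,0,0],"twist": 0},{"offset": [0,0,0],"twist": 0},{"offset": [0,0,0],"twist": 0},{"offset": [0,0,0],"twist": 0}], "jaw": 120}}

```text
time: 26.35
tool_pos: [579.6, 58.7, 213.7]
tcp_rot: [3.141, -0.001, -0.035]
contact_force: [0.5, 0.2, -0.2]
grip_width: 46.1
```

Run:
```python
from h import *
plan(n=1)
im,c,o=snap('wrist','w18.png')
```

```text
now t=26.35 [579.6  58.7 213.7] yaw -2.02 rot [ 1.7999e+02 -5.0000e-02] F [ 0.5  0.2 -0.2] w 46.1 q [-2. 37. 91. -0. 52. 90.]
dist 0.0 dyaw 0.0 per row 0.0 0.0
[np.float64(0.0), np.float64(0.0), np.float64(-0.0), np.float64(-0.0)]
```

View pics/w18.png

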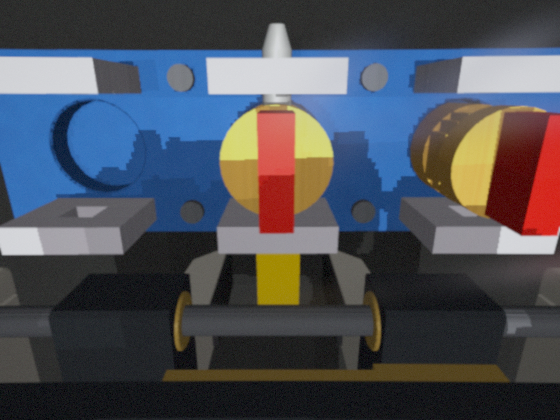

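Call:
{"api": "play_rows", "payload": {"commands": [{"offset": [0,0,-0.015],"twist": 0},{"offset": [0,0,-0.035],"twist": 0},{"offset": [0,0,-0.035],"twist": 0},{"offset": [0,0,-0.025],"twist": 0},{"offset": [0,0,0],"twist": 0}]}}

```text
time: 26.9
tool_pos: [580.2, 58.7, 327.7]
tcp_rot: [3.142, -0.008, -0.035]
contact_force: [0.7, 0.1, -0.8]
grip_width: 48.7
```

Run:
```python
from h import *
im,c,o=snap('wrist','w19.png')
im,c,o=snap('top','t2.png'); m=masks(im)
blobs(c,m['yel'],20,100)
plan(449.5,-148,325,96.7,12)
```

```text
20 [   0  163   37   51 1072] [ 14.3 186.6] [607.7 664.4  20. ] boxc [604.1 677.7] [117.7  96.7] ang 147.6
20 [140 250  21  13 184] [150.7 255.8] [436.1 305.7  20. ] boxc [436.4 305.4] [22.5 51.1] ang 79.4
20 [329 255  23  15 196] [340.3 262.1] [ 424.1 -161.8   20. ] boxc [ 424.3 -161.7] [52.4 22.3] ang 108.6
now t=27.00 [579.2  58.7 323.8] yaw -2.02 rot [ 1.8e+02 -5.0e-02] F [ 0.2 -0.6 -1. ] w 48.2 q [-2. 30. 85. -0. 66. 90.]
dist 244.0 dyaw 98.7 per row 20.3 8.2
[np.float64(-0.0102), np.float64(0.0176), np.float64(-0.0001), np.float64(-8.23)]
[np.float64(-0.0126), np.float64(0.016), np.float64(-0.0001), np.float64(-8.23)]
[np.float64(-0.0148), np.float64(0.014), np.float64(-0.0001), np.float64(-8.23)]
[np.float64(-0.0166), np.float64(0.0117), np.float64(-0.0001), np.float64(-8.23)]
[np.float64(-0.0181), np.float64(0.0092), np.float64(-0.0001), np.float64(-8.23)]
[np.float64(-0.0193), np.float64(0.0065), np.float64(-0.0001), np.float64(-8.23)]
[np.float64(-0.02), np.float64(0.0037), np.float64(-0.0001), np.float64(-8.23)]
[np.float64(-0.0203), np.float64(0.0008), np.float64(-0.0001), np.float64(-8.23)]
[np.float64(-0.0202), np.float64(-0.0021), np.float64(-0.0001), np.float64(-8.23)]
[np.float64(-0.0197), np.float64(-0.005), np.float64(-0.0001), np.float64(-8.23)]
[np.float64(-0.0188), np.float64(-0.0077), np.float64(-0.0001), np.float64(-8.23)]
[np.float64(-0.0175), np.float64(-0.0103), np.float64(-0.0001), np.float64(-8.23)]
```

View pics/w19.png

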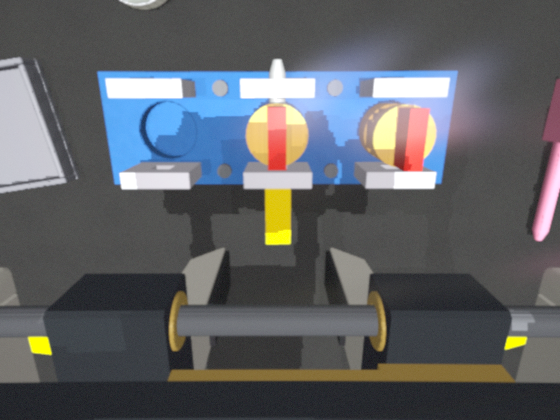

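Run:
```python
from h import *
plan(425,-163,325,108.6,14)
```

```text
now t=27.00 [579.2  58.7 323.8] yaw -2.02 rot [ 1.8e+02 -5.0e-02] F [ 0.2 -0.6 -1. ] w 48.2 q [-2. 30. 85. -0. 66. 90.]
dist 270.0 dyaw 110.6 per row 19.3 7.9
[np.float64(-0.0104), np.float64(0.0162), np.float64(-0.0001), np.float64(-7.9)]
[np.float64(-0.0126), np.float64(0.0146), np.float64(-0.0001), np.float64(-7.9)]
[np.float64(-0.0145), np.float64(0.0128), np.float64(-0.0001), np.float64(-7.9)]
[np.float64(-0.0161), np.float64(0.0106), np.float64(-0.0001), np.float64(-7.9)]
[np.float64(-0.0174), np.float64(0.0083), np.float64(-0.0001), np.float64(-7.9)]
[np.float64(-0.0184), np.float64(0.0059), np.float64(-0.0001), np.float64(-7.9)]
[np.float64(-0.019), np.float64(0.0033), np.float64(-0.0001), np.float64(-7.9)]
[np.float64(-0.0193), np.float64(0.0006), np.float64(-0.0001), np.float64(-7.9)]
[np.float64(-0.0192), np.float64(-0.002), np.float64(-0.0001), np.float64(-7.9)]
[np.float64(-0.0187), np.float64(-0.0046), np.float64(-0.0001), np.float64(-7.9)]
[np.float64(-0.0179), np.float64(-0.0072), np.float64(-0.0001), np.float64(-7.9)]
[np.float64(-0.0168), np.float64(-0.0096), np.float64(-0.0001), np.float64(-7.9)]
[np.float64(-0.0153), np.float64(-0.0118), np.float64(-0.0001), np.float64(-7.9)]
[np.float64(-0.0135), np.float64(-0.0138), np.float64(-0.0001), np.float64(-7.9)]
```

Call:
{"api": "play_rows", "payload": {"commands": [{"offset": [-0.0104,0.0162,0],"twist": -7.9},{"offset": [-0.0126,0.0146,0],"twist": -7.9},{"offset": [-0.0145,0.0128,0],"twist": -7.9},{"offset": [-0.0161,0.0106,0],"twist": -7.9},{"offset": [-0.0174,0.0083,0],"twist": -7.9}]}}

```text
time: 27.5
tool_pos: [523.3, -21.0, 321.9]
tcp_rot: [-3.139, 0.002, 0.66]
contact_force: [0.0, 0.1, -0.1]
grip_width: 48.7
```

Call:
{"api": "play_rows", "payload": {"commands": [{"offset": [-0.0184,0.0059,0],"twist": -7.9},{"offset": [-0.019,0.0033,0],"twist": -7.9},{"offset": [-0.0193,0.0006,0],"twist": -7.9},{"offset": [-0.0192,-0.002,0],"twist": -7.9},{"offset": [-0.0187,-0.0046,0],"twist": -7.9}]}}

```text
time: 28.0
tool_pos: [468.2, -100.2, 322.1]
tcp_rot: [-3.139, -0.0, 1.349]
contact_force: [-0.5, -0.2, -0.2]
grip_width: 48.5
```

Call:
{"api": "play_rows", "payload": {"commands": [{"offset": [-0.0179,-0.0072,0],"twist": -7.9},{"offset": [-0.0168,-0.0096,0],"twist": -7.9},{"offset": [-0.0153,-0.0118,0],"twist": -7.9},{"offset": [-0.0135,-0.0138,0],"twist": -7.9},{"offset": [0,0,0],"twist": 0}]}}

```text
time: 28.5
tool_pos: [423.8, -164.1, 322.3]
tcp_rot: [-3.139, -0.002, 1.895]
contact_force: [0.5, -0.3, -0.2]
grip_width: 48.9
```

Call:
{"api": "play_rows", "payload": {"commands": [{"offset": [0,0,0],"twist": 0},{"offset": [0,0,0],"twist": 0}]}}

```text
time: 28.7
tool_pos: [425.1, -162.6, 323.1]
tcp_rot: [-3.141, -0.001, 1.893]
contact_force: [0.4, -0.5, 0.5]
grip_width: 48.5
```

Run:
```python
from h import *
im,c,o=snap('wrist','w20.png'); m=masks(im)
blobs(c,m['yel'],20,800); blobs(c,m['white'],16,800)
plan(425,-163,181.3,108.6,1)
```

```text
20 [ 264  164   26   63 1526] [276.6 196. ] [ 425.6 -161.6   20. ] boxc [ 425.5 -161.6] [20.9 55.7] ang 109.0
20 [ 169  364  345   18 4348] [358.1 374. ] [ 565.5 -316.5   20. ] boxc [ 546.8 -319.9] [348.1  21.8] ang 18.7
16 [ 268   52   38  116 1998] [278.  110.4] [404.3 -94.   16. ] boxc [411.4 -93.4] [89.5 28.4] ang 107.9
16 [ 522   83   38   71 1477] [546.4 125.3] [614.6 -37.2  16. ] boxc [607.3 -34.4] [28.3 56.4] ang 122.9
16 [ 182  248   43   57 1436] [201.7 276. ] [ 383.7 -259.9   16. ] boxc [ 380.5 -259. ] [68.3 29.6] ang 87.2
16 [ 330  248   43   57 1433] [352.5 275.9] [ 518.7 -214.8   16. ] boxc [ 520.9 -212.4] [29.4 67.8] ang 129.2
16 [ 177  313  201   58 7768] [286.6 340.7] [ 483.6 -304.2   16. ] boxc [ 474.9 -308.8] [ 69.4 195.9] ang 18.4
16 [ 509  315   51   67 2478] [537.9 348.8] [ 725.6 -231.8   16. ] boxc [ 722.1 -233.5] [47.4 82.2] ang 122.0
16 [   0  320   59   64 3041] [ 26.2 353.3] [ 237.8 -400.5   16. ] boxc [ 240.5 -398.7] [55.6 78.8] ang 97.7
now t=28.75 [ 425.2 -162.5  323.2] yaw 108.51 rot [-1.7998e+02 -4.0000e-02] F [-0.1  0.4 -0.1] w 48.2 q [-31.  18. 105.   0.  58. -49.]
dist 141.9 dyaw 0.1 per row 141.9 0.1
[np.float64(-0.0004), np.float64(-0.0003), np.float64(0.1419), np.float64(-0.09)]
```

View pics/w20.png

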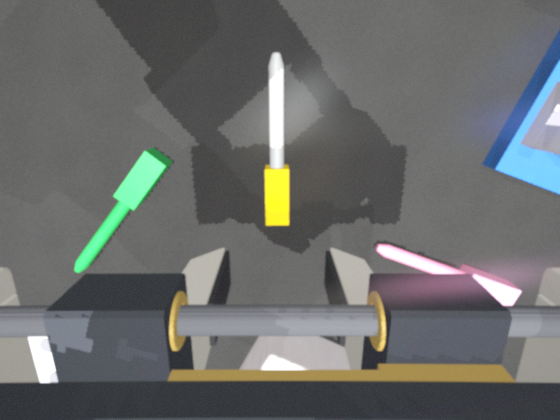

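Call:
{"api": "play_rows", "payload": {"commands": [{"offset": [0.0,0.0006,0.04],"twist": -0.3},{"offset": [0,0,0.04],"twist": 0},{"offset": [0,0,0.035],"twist": 0},{"offset": [0,0,0.01],"twist": 0},{"offset": [0,0,0.005],"twist": 0}]}}

```text
time: 29.25
tool_pos: [425.7, -162.4, 192.9]
tcp_rot: [-3.14, -0.001, 1.9]
contact_force: [0.2, 0.1, 0.1]
grip_width: 48.5
```

Call:
{"api": "play_rows", "payload": {"commands": [{"offset": [0,0,0],"twist": 0},{"offset": [0,0,0],"twist": 0},{"offset": [0,0,0],"twist": 0},{"offset": [0,0,0],"twist": 0}]}}

```text
time: 29.65
tool_pos: [425.7, -163.0, 194.6]
tcp_rot: [3.14, 0.002, 1.9]
contact_force: [-0.2, 0.1, -0.2]
grip_width: 48.8
```

Run:
```python
from h import *
im,c,o=snap('wrist','w21.png')
plan(z=181.3,n=1)
```

```text
now t=29.70 [ 425.6 -163.   194.4] yaw 108.88 rot [1.7994e+02 8.0000e-02] F [ 0.4 -0.2 -0.4] w 48.4 q [-31.  30. 112.  -0.  38. -49.]
dist 13.1 dyaw 0.0 per row 13.1 0.0
[np.float64(0.0), np.float64(0.0), np.float64(0.0131), np.float64(-0.0)]
```

View pics/w21.png

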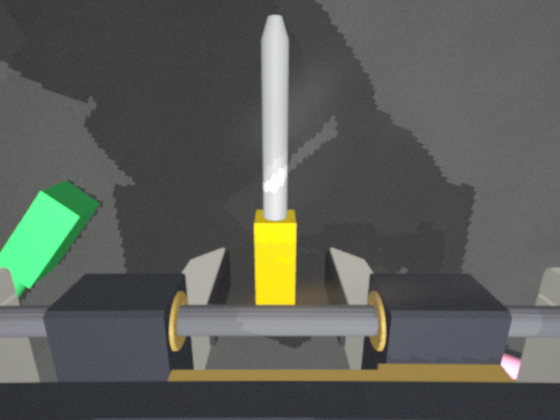

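Call:
{"api": "play_rows", "payload": {"commands": [{"offset": [0,0,0.007],"twist": 0},{"offset": [0,0,0.004],"twist": 0},{"offset": [0,0,0.002],"twist": 0},{"offset": [0,0,0],"twist": 0},{"offset": [0,0,0],"twist": 0}]}}

```text
time: 30.2
tool_pos: [425.5, -162.9, 180.5]
tcp_rot: [-3.141, -0.0, 1.9]
contact_force: [1.0, -0.3, 0.1]
grip_width: 48.8
```

Call:
{"api": "play_rows", "payload": {"commands": [{"offset": [0,0,0],"twist": 0},{"offset": [0,0,0],"twist": 0},{"offset": [0,0,0],"twist": 0},{"offset": [0,0,0],"twist": 0},{"offset": [0,0,0],"twist": 0}], "jaw": 255}}

```text
time: 30.7
tool_pos: [425.5, -162.9, 180.7]
tcp_rot: [3.142, 0.0, 1.9]
contact_force: [-0.1, 0.5, 0.7]
grip_width: 19.5
```

Call:
{"api": "play_rows", "payload": {"commands": [{"offset": [0,0,0],"twist": 0},{"offset": [0,0,0],"twist": 0}]}}

```text
time: 30.9
tool_pos: [425.4, -162.9, 180.7]
tcp_rot: [-3.142, 0.0, 1.9]
contact_force: [-0.2, -0.4, 1.6]
grip_width: 19.5
```

Run:
```python
from h import *
plan(z=214.5,n=3)
```

```text
now t=30.90 [ 425.4 -162.9  180.7] yaw 108.88 rot [-1.8e+02  1.0e-02] F [-0.2 -0.4  1.6] w 19.5 q [-31.  31. 113.  -0.  36. -49.]
dist 33.8 dyaw 0.0 per row 11.3 0.0
[np.float64(0.0), np.float64(0.0), np.float64(-0.0113), np.float64(-0.0)]
[np.float64(0.0), np.float64(0.0), np.float64(-0.0113), np.float64(-0.0)]
[np.float64(0.0), np.float64(0.0), np.float64(-0.0113), np.float64(-0.0)]
```

Call:
{"api": "play_rows", "payload": {"commands": [{"offset": [0,0,-0.012],"twist": 0},{"offset": [0,0,-0.015],"twist": 0},{"offset": [0,0,-0.012],"twist": 0}]}}

```text
time: 31.2
tool_pos: [425.4, -162.8, 220.0]
tcp_rot: [-3.141, -0.0, 1.9]
contact_force: [-0.3, -0.9, -1.5]
grip_width: 19.9
```

Run:
```python
from h import *
plan(468.3,-27.4,213,-2.0,14)
```

```text
now t=31.20 [ 425.4 -162.8  220. ] yaw 108.88 rot [-1.7998e+02 -1.0000e-02] F [-0.3 -0.9 -1.5] w 19.9 q [-31.  27. 111.  -0.  42. -49.]
dist 142.2 dyaw -110.9 per row 10.2 -7.9
[np.float64(0.0082), np.float64(0.006), np.float64(0.0005), np.float64(7.92)]
[np.float64(0.0089), np.float64(0.0048), np.float64(0.0005), np.float64(7.92)]
[np.float64(0.0095), np.float64(0.0036), np.float64(0.0005), np.float64(7.92)]
[np.float64(0.0099), np.float64(0.0022), np.float64(0.0005), np.float64(7.92)]
[np.float64(0.0101), np.float64(0.0008), np.float64(0.0005), np.float64(7.92)]
[np.float64(0.0101), np.float64(-0.0006), np.float64(0.0005), np.float64(7.92)]
[np.float64(0.01), np.float64(-0.0019), np.float64(0.0005), np.float64(7.92)]
[np.float64(0.0096), np.float64(-0.0033), np.float64(0.0005), np.float64(7.92)]
[np.float64(0.0091), np.float64(-0.0046), np.float64(0.0005), np.float64(7.92)]
[np.float64(0.0083), np.float64(-0.0058), np.float64(0.0005), np.float64(7.92)]
[np.float64(0.0075), np.float64(-0.0069), np.float64(0.0005), np.float64(7.92)]
[np.float64(0.0064), np.float64(-0.0078), np.float64(0.0005), np.float64(7.92)]
[np.float64(0.0053), np.float64(-0.0087), np.float64(0.0005), np.float64(7.92)]
[np.float64(0.004), np.float64(-0.0093), np.float64(0.0005), np.float64(7.92)]
```

Call:
{"api": "play_rows", "payload": {"commands": [{"offset": [0.0082,0.006,0],"twist": 7.92},{"offset": [0.0089,0.0048,0],"twist": 7.92},{"offset": [0.0095,0.0036,0],"twist": 7.92},{"offset": [0.0099,0.0022,0],"twist": 7.92},{"offset": [0.0101,0.0008,0],"twist": 7.92}]}}

```text
time: 31.7
tool_pos: [440.6, -114.0, 219.4]
tcp_rot: [-3.141, 0.0, 1.203]
contact_force: [-0.8, -0.4, -1.0]
grip_width: 19.8
```

Call:
{"api": "play_rows", "payload": {"commands": [{"offset": [0.0101,-0.0006,0],"twist": 7.92},{"offset": [0.01,-0.0019,0],"twist": 7.92},{"offset": [0.0096,-0.0033,0],"twist": 7.92},{"offset": [0.0091,-0.0046,0],"twist": 7.92},{"offset": [0.0083,-0.0058,0.001],"twist": 7.92}]}}

```text
time: 32.2
tool_pos: [456.0, -65.6, 218.4]
tcp_rot: [-3.141, 0.0, 0.512]
contact_force: [-0.1, -0.6, -2.4]
grip_width: 19.5
```

Call:
{"api": "play_rows", "payload": {"commands": [{"offset": [0.0075,-0.0069,0.002],"twist": 7.92},{"offset": [0.0064,-0.0078,0.002],"twist": 7.92},{"offset": [0.0053,-0.0087,0.002],"twist": 7.92},{"offset": [0.004,-0.0093,0],"twist": 7.92},{"offset": [0,0,0],"twist": 0}]}}

```text
time: 32.7
tool_pos: [468.2, -26.6, 212.3]
tcp_rot: [-3.141, 0.001, -0.035]
contact_force: [0.2, -0.3, -2.0]
grip_width: 19.4
```

Call:
{"api": "play_rows", "payload": {"commands": [{"offset": [0,0,0],"twist": 0},{"offset": [0,0,0],"twist": 0},{"offset": [0,0,0],"twist": 0}]}}

```text
time: 33.0
tool_pos: [468.1, -27.8, 212.6]
tcp_rot: [3.141, 0.0, -0.034]
contact_force: [-0.2, -0.4, -1.2]
grip_width: 19.9
```

Run:
```python
from h import *
im,c,o=snap('wrist','w22.png')
plan(468.3,-27.4,212.8,-2.0,1)
```

```text
now t=33.05 [468.1 -27.8 212.6] yaw -1.96 rot [179.99  -0.  ] F [-0.6 -0.5 -1.7] w 19.7 q [-13.  29. 109.  -0.  42.  79.]
dist 0.4 dyaw -0.0 per row 0.4 -0.0
[np.float64(0.0002), np.float64(-0.0004), np.float64(-0.0002), np.float64(0.04)]
```

View pics/w22.png

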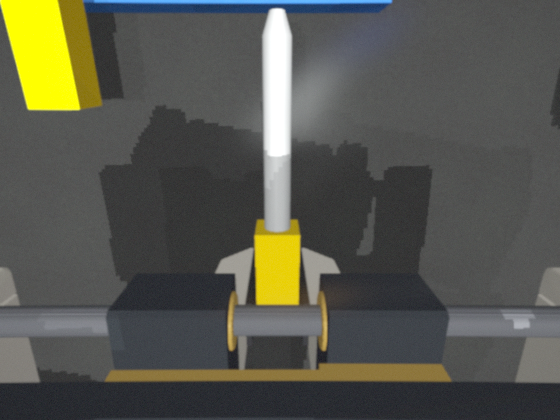

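Good. Advance to the cheek.

Call:
{"api": "play_rows", "payload": {"commands": [{"offset": [0.006,-0.0003,0],"twist": 0},{"offset": [0.006,0,0],"twist": 0},{"offset": [0.006,0,0],"twist": 0},{"offset": [0.004,0,0],"twist": 0},{"offset": [0,0,0],"twist": 0}]}}

```text
time: 33.55
tool_pos: [490.9, -27.9, 212.6]
tcp_rot: [3.141, -0.001, -0.035]
contact_force: [-0.3, -0.3, -1.3]
grip_width: 19.7
```

Run:
```python
from h import *
im,c,o=snap('wrist','w23.png')
plan(n=1)
```

```text
now t=33.60 [490.4 -27.8 212.5] yaw -1.99 rot [180.   0.] F [-0.3 -0.1 -1.8] w 19.8 q [-12.  30. 106.  -0.  44.  80.]
dist 0.0 dyaw 0.0 per row 0.0 0.0
[np.float64(0.0), np.float64(0.0), np.float64(-0.0), np.float64(-0.0)]
```

View pics/w23.png

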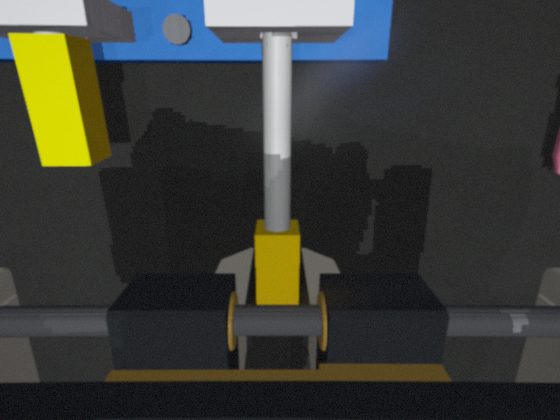

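Call:
{"api": "play_rows", "payload": {"commands": [{"offset": [0.004,0.0004,0],"twist": 0},{"offset": [0.005,0,0],"twist": 0},{"offset": [0.005,0,0],"twist": 0},{"offset": [0.005,0,0],"twist": 0},{"offset": [0.003,0,0],"twist": 0}]}}

```text
time: 34.1
tool_pos: [512.8, -29.1, 212.6]
tcp_rot: [3.141, -0.0, -0.035]
contact_force: [0.6, 0.4, -1.8]
grip_width: 19.8
```

Call:
{"api": "play_rows", "payload": {"commands": [{"offset": [0.004,0,0],"twist": 0},{"offset": [0.005,0,0],"twist": 0},{"offset": [0.005,0,0],"twist": 0},{"offset": [0.005,0,0],"twist": 0},{"offset": [0.003,0,0],"twist": 0}]}}

```text
time: 34.6
tool_pos: [534.7, -29.8, 212.6]
tcp_rot: [3.141, -0.0, -0.035]
contact_force: [-0.6, 0.2, -1.4]
grip_width: 19.6
```

Call:
{"api": "play_rows", "payload": {"commands": [{"offset": [0.004,0,0],"twist": 0},{"offset": [0.005,0,0],"twist": 0},{"offset": [0.005,0,0],"twist": 0},{"offset": [0.005,0,0],"twist": 0},{"offset": [0.004,0,0],"twist": 0}]}}

```text
time: 35.1
tool_pos: [557.6, -30.6, 212.6]
tcp_rot: [3.141, -0.0, -0.035]
contact_force: [-0.1, -0.4, -1.5]
grip_width: 19.3
```

Call:
{"api": "play_rows", "payload": {"commands": [{"offset": [0.003,0,0],"twist": 0},{"offset": [0.003,0,0],"twist": 0},{"offset": [0.003,0,0],"twist": 0},{"offset": [0.002,0,0],"twist": 0},{"offset": [0,0,0],"twist": 0}]}}

```text
time: 35.6
tool_pos: [568.3, -31.0, 212.6]
tcp_rot: [3.141, -0.0, -0.035]
contact_force: [-0.0, -0.2, -1.7]
grip_width: 19.7
```

Call:
{"api": "play_rows", "payload": {"commands": [{"offset": [0.001,0,0],"twist": 0},{"offset": [0.001,0,0],"twist": 0},{"offset": [0.001,0,0],"twist": 0},{"offset": [0.001,0,0],"twist": 0},{"offset": [0,0,0],"twist": 0}]}}

```text
time: 36.1
tool_pos: [572.2, -31.1, 212.6]
tcp_rot: [3.142, 0.0, -0.035]
contact_force: [0.3, 0.1, -1.9]
grip_width: 19.5
```

Run:
```python
from h import *
im,c,o=snap('wrist','w24.png')
plan(n=1)
```

```text
now t=36.15 [572.2 -31.1 212.6] yaw -2.00 rot [180.   0.] F [ 0.4  0.5 -2. ] w 19.9 q [-11.  37.  92.  -0.  51.  81.]
dist 0.0 dyaw 0.0 per row 0.0 0.0
[np.float64(0.0), np.float64(0.0), np.float64(-0.0), np.float64(-0.0)]
```

View pics/w24.png

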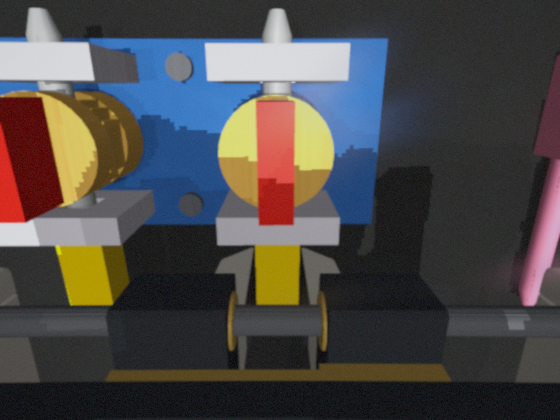

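Call:
{"api": "play_rows", "payload": {"commands": [{"offset": [0.001,0,0],"twist": 0},{"offset": [0.001,0,0],"twist": 0},{"offset": [0.001,0,0],"twist": 0},{"offset": [0,0,0],"twist": 0}]}}

```text
time: 36.55
tool_pos: [573.4, -31.2, 212.2]
tcp_rot: [-3.141, 0.007, -0.035]
contact_force: [-10.1, 0.3, 4.0]
grip_width: 19.8
```

Call:
{"api": "play_rows", "payload": {"commands": [{"offset": [0.001,0,0],"twist": 0},{"offset": [0.001,0,0],"twist": 0},{"offset": [0,0,0],"twist": 0}]}}

```text
time: 36.85
tool_pos: [574.2, -31.2, 212.0]
tcp_rot: [-3.141, 0.011, -0.034]
contact_force: [-16.0, -1.1, 8.6]
grip_width: 19.8
```

Call:
{"api": "play_rows", "payload": {"commands": [{"offset": [0,0,0],"twist": 0},{"offset": [0,0,0],"twist": 0},{"offset": [0,0,0],"twist": 0},{"offset": [0,0,0],"twist": 0}], "jaw": 120}}

```text
time: 37.25
tool_pos: [577.5, -31.3, 212.8]
tcp_rot: [3.141, -0.001, -0.035]
contact_force: [-0.8, 1.1, -0.0]
grip_width: 46.0
```

Call:
{"api": "play_rows", "payload": {"commands": [{"offset": [0,0,-0.015],"twist": 0},{"offset": [0,0,-0.035],"twist": 0},{"offset": [0,0,-0.035],"twist": 0},{"offset": [0,0,-0.025],"twist": 0},{"offset": [0,0,0],"twist": 0}]}}

```text
time: 37.75
tool_pos: [578.2, -31.4, 326.8]
tcp_rot: [3.14, -0.008, -0.035]
contact_force: [0.8, -0.2, -0.1]
grip_width: 48.6
```

Run:
```python
from h import *
im,c,o=snap('wrist','w25.png')
im,c,o=snap('top','t3.png'); m=masks(im)
blobs(c,m['yel'],20,100)
cv2.imwrite('pics/t3a.png',cv2.resize(im[130:280,90:240],None,fx=4,fy=4,interpolation=2))
plan(436.5,303,325,79.4,16)
```

```text
20 [   0  163   37   50 1073] [ 14.2 186.6] [607.7 664.6  20. ] boxc [604.4 677.9] [117.6  96.5] ang 147.0
20 [283 199   9  13 110] [287.  205.4] [564.2 -30.   20. ] boxc [565.2 -30.2] [20.1 30.4] ang 0.2
20 [140 250  23  13 199] [151.5 255.8] [436.  303.7  20. ] boxc [436.1 304.2] [22.5 53.5] ang 79.4
now t=37.85 [577.1 -31.2 322.8] yaw -2.00 rot [ 1.7999e+02 -6.0000e-02] F [-0.5 -0.2  0.2] w 48.4 q [-11.  29.  86.  -0.  65.  81.]
dist 362.6 dyaw 81.4 per row 22.7 5.1
[np.float64(-0.0095), np.float64(-0.0206), np.float64(-0.0001), np.float64(-5.09)]
[np.float64(-0.0076), np.float64(-0.0213), np.float64(-0.0001), np.float64(-5.09)]
[np.float64(-0.0057), np.float64(-0.0219), np.float64(-0.0001), np.float64(-5.09)]
[np.float64(-0.0038), np.float64(-0.0223), np.float64(-0.0001), np.float64(-5.09)]
[np.float64(-0.0018), np.float64(-0.0226), np.float64(-0.0001), np.float64(-5.09)]
[np.float64(0.0002), np.float64(-0.0227), np.float64(-0.0001), np.float64(-5.09)]
[np.float64(0.0023), np.float64(-0.0226), np.float64(-0.0001), np.float64(-5.09)]
[np.float64(0.0042), np.float64(-0.0223), np.float64(-0.0001), np.float64(-5.09)]
[np.float64(0.0062), np.float64(-0.0218), np.float64(-0.0001), np.float64(-5.09)]
[np.float64(0.0081), np.float64(-0.0212), np.float64(-0.0001), np.float64(-5.09)]
[np.float64(0.01), np.float64(-0.0204), np.float64(-0.0001), np.float64(-5.09)]
[np.float64(0.0117), np.float64(-0.0194), np.float64(-0.0001), np.float64(-5.09)]
[np.float64(0.0134), np.float64(-0.0183), np.float64(-0.0001), np.float64(-5.09)]
[np.float64(0.015), np.float64(-0.017), np.float64(-0.0001), np.float64(-5.09)]
[np.float64(0.0164), np.float64(-0.0156), np.float64(-0.0001), np.float64(-5.09)]
[np.float64(0.0177), np.float64(-0.0141), np.float64(-0.0001), np.float64(-5.09)]
```

View pics/w25.png

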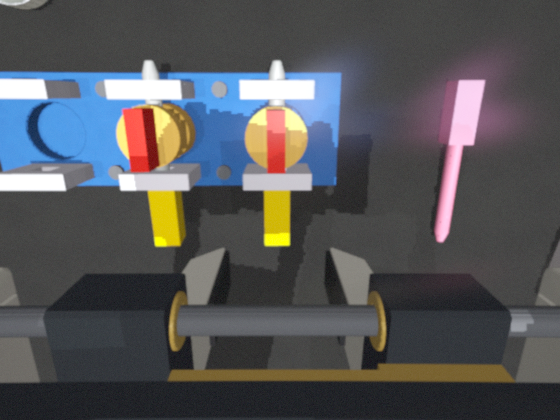

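View pics/t3a.png

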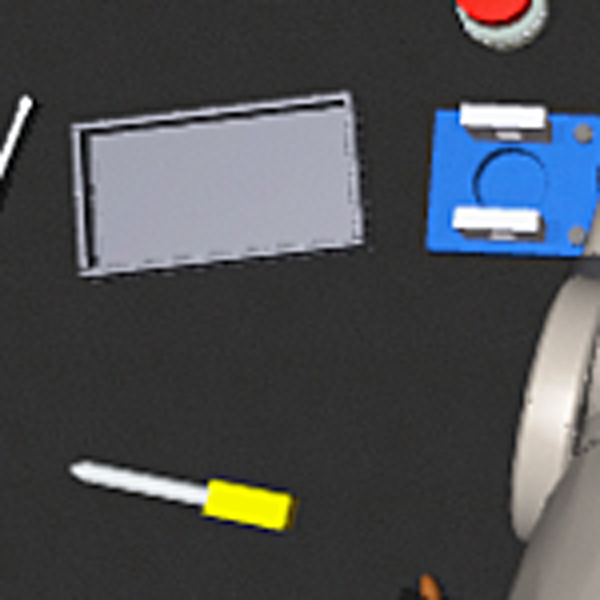

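Run:
```python
from h import *
c=cam('top')
P=toplane(c,np.array([[75,122],[350,92],[363,245],[82,278]])/4+[90,130],22); print(P.round(1),P.mean(0)); e=P[0]-P[1]; print(np.degrees(np.arctan2(e[1],e[0])),np.linalg.norm(e),np.linalg.norm(P[1]-P[2]))
plan(436.5,303,325,79.4,11)
```

```text
[[676.6 425.6  22. ]
 [697.2 250.3  22. ]
 [598.  237.7  22. ]
 [575.8 414.2  22. ]] [636.90563474 331.96947365  22.        ]
96.71699637387067 176.5309434343006 100.01036224450738
now t=37.85 [577.1 -31.2 322.8] yaw -2.00 rot [ 1.7999e+02 -6.0000e-02] F [-0.5 -0.2  0.2] w 48.4 q [-11.  29.  86.  -0.  65.  81.]
dist 362.6 dyaw 81.4 per row 33.0 7.4
[np.float64(-0.0138), np.float64(-0.0299), np.float64(-0.0002), np.float64(-7.4)]
[np.float64(-0.0099), np.float64(-0.0315), np.float64(-0.0002), np.float64(-7.4)]
[np.float64(-0.0057), np.float64(-0.0325), np.float64(-0.0002), np.float64(-7.4)]
[np.float64(-0.0015), np.float64(-0.0329), np.float64(-0.0002), np.float64(-7.4)]
[np.float64(0.0028), np.float64(-0.0328), np.float64(-0.0002), np.float64(-7.4)]
[np.float64(0.007), np.float64(-0.0322), np.float64(-0.0002), np.float64(-7.4)]
[np.float64(0.0111), np.float64(-0.0311), np.float64(-0.0002), np.float64(-7.4)]
[np.float64(0.015), np.float64(-0.0294), np.float64(-0.0002), np.float64(-7.4)]
[np.float64(0.0186), np.float64(-0.0272), np.float64(-0.0002), np.float64(-7.4)]
[np.float64(0.022), np.float64(-0.0246), np.float64(-0.0002), np.float64(-7.4)]
[np.float64(0.0249), np.float64(-0.0215), np.float64(-0.0002), np.float64(-7.4)]
```

Call:
{"api": "play_rows", "payload": {"commands": [{"offset": [-0.0138,-0.0299,0],"twist": -7.4},{"offset": [-0.0099,-0.0315,0],"twist": -7.4},{"offset": [-0.0057,-0.0325,0],"twist": -7.4},{"offset": [-0.0015,-0.0329,0],"twist": -7.4},{"offset": [0.0028,-0.0328,0],"twist": -7.4}]}}

```text
time: 38.35
tool_pos: [512.4, 121.7, 320.9]
tcp_rot: [-3.14, 0.003, 0.616]
contact_force: [0.9, 0.0, -0.8]
grip_width: 48.7
```

Call:
{"api": "play_rows", "payload": {"commands": [{"offset": [0.007,-0.0322,0],"twist": -7.4},{"offset": [0.0111,-0.0311,0],"twist": -7.4},{"offset": [0.015,-0.0294,0],"twist": -7.4},{"offset": [0.0186,-0.0272,0],"twist": -7.4},{"offset": [0.022,-0.0246,0],"twist": -7.4}]}}

```text
time: 38.85
tool_pos: [448.5, 273.8, 320.9]
tcp_rot: [-3.139, 0.002, 1.262]
contact_force: [-0.3, -0.1, 0.2]
grip_width: 48.4
```

Call:
{"api": "play_rows", "payload": {"commands": [{"offset": [0.0249,-0.0215,0],"twist": -7.4},{"offset": [0,0,0],"twist": 0},{"offset": [0,0,0],"twist": 0},{"offset": [0,0,0],"twist": 0},{"offset": [0,0,0],"twist": 0}]}}

```text
time: 39.35
tool_pos: [437.2, 302.2, 322.1]
tcp_rot: [-3.141, 0.001, 1.384]
contact_force: [-0.1, 0.6, -0.0]
grip_width: 48.6
```

Run:
```python
from h import *
im,c,o=snap('wrist','w26.png'); m=masks(im)
blobs(c,m['yel'],20,800); blobs(c,m['white'],16,1000)
plan(436.5,303,181.3,79.4,1)
```

```text
20 [ 264  162   27   63 1552] [276.6 194.2] [438.3 304.8  20. ] boxc [438.7 305. ] [21.6 55.3] ang 79.9
20 [ 169  364  346   18 4479] [357.1 373.9] [483.5 100.4  20. ] boxc [467.  106.2] [348.4  21.9] ang 169.5
16 [  442     0   118   233 22192] [506.6 103. ] [631.4 343.5  16. ] boxc [626.5 324.5] [ 83.8 187.3] ang 93.8
16 [ 270   49   15  117 1532] [276.9 106.3] [452.1 375.7  16. ] boxc [451.6 372.8] [10.7 89.5] ang 79.6
16 [ 184  249   39   54 1188] [201.5 276. ] [353.6 238.1  16. ] boxc [351.5 240.5] [64.4 26.8] ang 58.4
now t=39.40 [437.2 302.2 322.3] yaw 79.28 rot [-1.7998e+02  3.0000e-02] F [0.9 0.1 0.3] w 48.6 q [26. 25. 93. -0. 62. 37.]
dist 141.0 dyaw 0.1 per row 141.0 0.1
[np.float64(0.0007), np.float64(-0.0008), np.float64(0.141), np.float64(-0.12)]
```

View pics/w26.png

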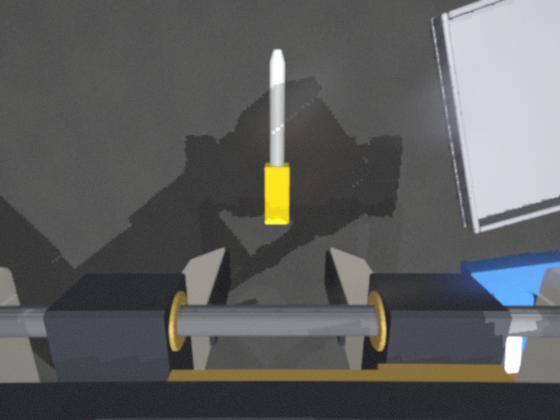

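Call:
{"api": "play_rows", "payload": {"commands": [{"offset": [0.0005,0.0006,0.04],"twist": -0.3},{"offset": [0,0,0.04],"twist": 0},{"offset": [0,0,0.035],"twist": 0},{"offset": [0,0,0.01],"twist": 0},{"offset": [0,0,0.005],"twist": 0}]}}

```text
time: 39.9
tool_pos: [437.7, 303.0, 191.9]
tcp_rot: [-3.14, 0.001, 1.39]
contact_force: [0.3, -0.5, 0.6]
grip_width: 49.2
```

Call:
{"api": "play_rows", "payload": {"commands": [{"offset": [0,0,0],"twist": 0},{"offset": [0,0,0],"twist": 0},{"offset": [0,0,0],"twist": 0},{"offset": [0,0,0],"twist": 0}]}}

```text
time: 40.3
tool_pos: [437.7, 303.6, 193.6]
tcp_rot: [3.14, -0.001, 1.391]
contact_force: [-0.1, -0.0, -0.4]
grip_width: 48.4
```

Call:
{"api": "play_rows", "payload": {"commands": [{"offset": [0,0,0.006],"twist": 0},{"offset": [0,0,0.004],"twist": 0},{"offset": [0,0,0.001],"twist": 0},{"offset": [0,0,0],"twist": 0},{"offset": [0,0,0],"twist": 0}]}}

```text
time: 40.8
tool_pos: [437.4, 303.4, 181.5]
tcp_rot: [-3.141, 0.0, 1.391]
contact_force: [0.3, 0.1, -0.1]
grip_width: 48.6
```

Run:
```python
from h import *
im,c,o=snap('wrist','w27.png')
plan(n=1)
```

```text
now t=40.85 [437.4 303.5 181.6] yaw 79.70 rot [180.   0.] F [-0.4 -0.1 -0.5] w 48.5 q [ 26.  36. 100.  -0.  43.  37.]
dist 0.0 dyaw 0.0 per row 0.0 0.0
[np.float64(0.0), np.float64(0.0), np.float64(-0.0), np.float64(-0.0)]
```

View pics/w27.png

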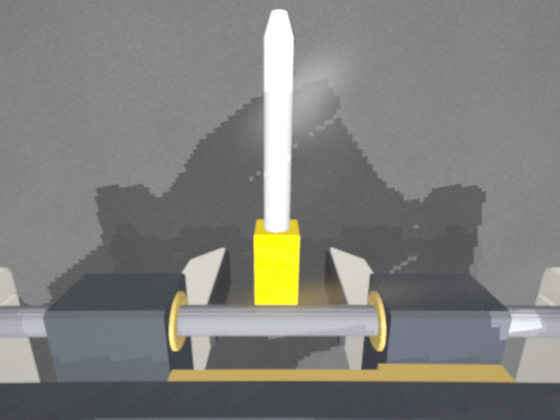

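Call:
{"api": "play_rows", "payload": {"commands": [{"offset": [0,0,0],"twist": 0},{"offset": [0,0,0],"twist": 0},{"offset": [0,0,0],"twist": 0},{"offset": [0,0,0],"twist": 0},{"offset": [0,0,0],"twist": 0}], "jaw": 255}}

```text
time: 41.35
tool_pos: [437.4, 303.4, 181.6]
tcp_rot: [3.142, 0.0, 1.391]
contact_force: [0.1, 0.6, -0.1]
grip_width: 20.0
```

Call:
{"api": "play_rows", "payload": {"commands": [{"offset": [0,0,0],"twist": 0},{"offset": [0,0,0],"twist": 0},{"offset": [0,0,-0.015],"twist": 0},{"offset": [0,0,-0.025],"twist": 0},{"offset": [0,0,-0.02],"twist": 0}]}}

```text
time: 41.85
tool_pos: [437.4, 303.4, 242.2]
tcp_rot: [-3.141, 0.0, 1.391]
contact_force: [-0.5, 0.0, -1.6]
grip_width: 19.7
```

Run:
```python
from h import *
plan(642.2,287.3,245,96.7,8)
```

```text
now t=41.85 [437.4 303.4 242.2] yaw 79.69 rot [-1.7998e+02  2.0000e-02] F [-0.5  0.  -1.6] w 19.7 q [26. 31. 98. -0. 51. 37.]
dist 205.5 dyaw 17.0 per row 25.7 2.1
[np.float64(0.0026), np.float64(0.0256), np.float64(-0.0003), np.float64(-2.13)]
[np.float64(0.0017), np.float64(0.0256), np.float64(-0.0003), np.float64(-2.13)]
[np.float64(0.0007), np.float64(0.0257), np.float64(-0.0003), np.float64(-2.13)]
[np.float64(-0.0003), np.float64(0.0257), np.float64(-0.0003), np.float64(-2.13)]
[np.float64(-0.0012), np.float64(0.0257), np.float64(-0.0003), np.float64(-2.13)]
[np.float64(-0.0022), np.float64(0.0256), np.float64(-0.0003), np.float64(-2.13)]
[np.float64(-0.0031), np.float64(0.0255), np.float64(-0.0003), np.float64(-2.13)]
[np.float64(-0.004), np.float64(0.0254), np.float64(-0.0003), np.float64(-2.13)]
```

Call:
{"api": "play_rows", "payload": {"commands": [{"offset": [0.0026,0.0256,0],"twist": -2.1},{"offset": [0.0017,0.0256,0],"twist": -2.1},{"offset": [0.0007,0.0257,0],"twist": -2.1},{"offset": [-0.0003,0.0257,0],"twist": -2.1},{"offset": [-0.0012,0.0257,0],"twist": -2.1}]}}

```text
time: 42.35
tool_pos: [566.4, 293.0, 241.2]
tcp_rot: [-3.141, 0.0, 1.576]
contact_force: [-0.9, -0.2, -0.5]
grip_width: 19.6
```

Call:
{"api": "play_rows", "payload": {"commands": [{"offset": [-0.0022,0.0256,0],"twist": -2.1},{"offset": [-0.0031,0.0255,0],"twist": -2.1},{"offset": [-0.004,0.0254,0],"twist": -2.1},{"offset": [0,0,0],"twist": 0},{"offset": [0,0,0],"twist": 0}]}}

```text
time: 42.85
tool_pos: [642.2, 286.8, 240.5]
tcp_rot: [-3.14, 0.0, 1.683]
contact_force: [-2.0, -0.1, -1.5]
grip_width: 19.7
```

Run:
```python
from h import *
im,c,o=snap('wrist','w28.png')
plan(642.2,287.3,189,96.7,1)
```

```text
now t=42.90 [641.7 287.  240.7] yaw 96.47 rot [-1.7988e+02  2.0000e-02] F [-0.6  0.5 -1.9] w 19.8 q [18. 47. 66.  0. 67. 11.]
dist 51.7 dyaw 0.2 per row 51.7 0.2
[np.float64(0.0002), np.float64(0.0005), np.float64(0.0517), np.float64(-0.23)]
```

View pics/w28.png

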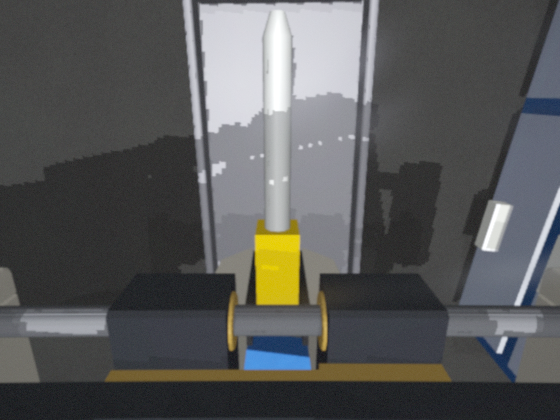

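Run:
```python
from h import *
c=cam('wrist',status.get_obs())
print(toplane(c,[[280,3],[190,3],[375,3],[203,270],[358,270]],22).round(1))
```

```text
[[629.7 414.9  22. ]
 [584.1 409.7  22. ]
 [677.8 420.1  22. ]
 [597.3 257.4  22. ]
 [697.6 268.8  22. ]]
```

Call:
{"api": "play_rows", "payload": {"commands": [{"offset": [-0.003,0.0005,0.02],"twist": 0},{"offset": [0,0,0.016],"twist": 0},{"offset": [0,0,0.008],"twist": 0},{"offset": [0,0,0],"twist": 0},{"offset": [0,0,0],"twist": 0}]}}

```text
time: 43.4
tool_pos: [643.1, 284.4, 197.8]
tcp_rot: [3.142, 0.0, 1.684]
contact_force: [-0.0, -1.0, -1.0]
grip_width: 19.9
```

Run:
```python
from h import *
im,c,o=snap('wrist','w29.png')
plan(z=188,n=1)
```

```text
now t=43.45 [643.4 284.4 198.3] yaw 96.51 rot [ 1.7994e+02 -1.0000e-02] F [-0.6 -0.5 -1. ] w 19.7 q [18. 49. 68. -0. 63. 11.]
dist 10.3 dyaw 0.0 per row 10.3 0.0
[np.float64(0.0), np.float64(0.0), np.float64(0.0103), np.float64(-0.0)]
```

View pics/w29.png

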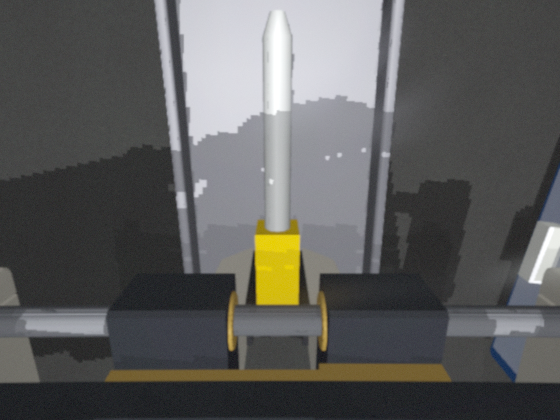

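Call:
{"api": "play_rows", "payload": {"commands": [{"offset": [0,0.001,0.006],"twist": 0},{"offset": [0,0,0.003],"twist": 0},{"offset": [0,0,0.001],"twist": 0},{"offset": [0,0,0],"twist": 0},{"offset": [0,0,0],"twist": 0}]}}

```text
time: 43.95
tool_pos: [644.3, 284.2, 187.6]
tcp_rot: [3.141, 0.0, 1.684]
contact_force: [0.6, 0.2, -0.9]
grip_width: 19.5
```

Call:
{"api": "play_rows", "payload": {"commands": [{"offset": [0,0,0],"twist": 0},{"offset": [0,0,0],"twist": 0},{"offset": [0,0,0],"twist": 0},{"offset": [0,0,0],"twist": 0},{"offset": [0,0,0],"twist": 0}], "jaw": 172}}

```text
time: 44.45
tool_pos: [644.2, 284.2, 187.7]
tcp_rot: [3.141, 0.0, 1.684]
contact_force: [-0.1, 0.0, -0.1]
grip_width: 29.6
```

Call:
{"api": "play_rows", "payload": {"commands": [{"offset": [0,0,-0.015],"twist": 0},{"offset": [0,0,-0.04],"twist": 0},{"offset": [0,0,-0.04],"twist": 0},{"offset": [0,0,-0.03],"twist": 0},{"offset": [0,0,0],"twist": 0}]}}

```text
time: 44.95
tool_pos: [645.0, 284.6, 320.2]
tcp_rot: [3.13, -0.002, 1.684]
contact_force: [0.5, -0.3, 0.7]
grip_width: 29.9
```

Run:
```python
from h import *
im,c,o=snap('wrist','w30.png')
im,c,o=snap('top','t4.png')
plan(n=1)
```

```text
now t=45.05 [644.1 284.2 314.5] yaw 96.50 rot [ 1.7985e+02 -3.0000e-02] F [-0.4  0.8 -0.6] w 29.7 q [18. 43. 62. -0. 75. 11.]
dist 0.0 dyaw 0.0 per row 0.0 0.0
[np.float64(0.0), np.float64(0.0), np.float64(-0.0), np.float64(-0.0)]
```

View pics/w30.png

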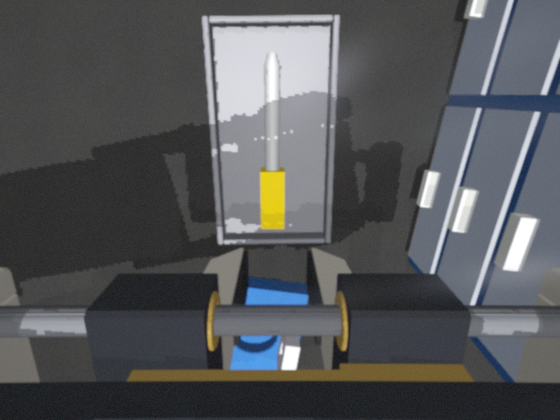

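Run:
```python
from h import *
plan(505,-361.5,390,171.3,18)
```

```text
now t=45.05 [644.1 284.2 314.5] yaw 96.50 rot [ 1.7985e+02 -3.0000e-02] F [-0.4  0.8 -0.6] w 29.7 q [18. 43. 62. -0. 75. 11.]
dist 664.8 dyaw 74.8 per row 36.9 4.2
[np.float64(-0.0348), np.float64(-0.0117), np.float64(-0.0042), np.float64(-4.16)]
[np.float64(-0.0338), np.float64(-0.0142), np.float64(-0.0042), np.float64(-4.16)]
[np.float64(-0.0327), np.float64(-0.0166), np.float64(-0.0042), np.float64(-4.16)]
[np.float64(-0.0314), np.float64(-0.019), np.float64(-0.0042), np.float64(-4.16)]
[np.float64(-0.03), np.float64(-0.0212), np.float64(-0.0042), np.float64(-4.16)]
[np.float64(-0.0283), np.float64(-0.0233), np.float64(-0.0042), np.float64(-4.16)]
[np.float64(-0.0266), np.float64(-0.0253), np.float64(-0.0042), np.float64(-4.16)]
[np.float64(-0.0247), np.float64(-0.0272), np.float64(-0.0042), np.float64(-4.16)]
[np.float64(-0.0226), np.float64(-0.0289), np.float64(-0.0042), np.float64(-4.16)]
[np.float64(-0.0205), np.float64(-0.0304), np.float64(-0.0042), np.float64(-4.16)]
[np.float64(-0.0182), np.float64(-0.0318), np.float64(-0.0042), np.float64(-4.16)]
[np.float64(-0.0159), np.float64(-0.0331), np.float64(-0.0042), np.float64(-4.16)]
[np.float64(-0.0134), np.float64(-0.0341), np.float64(-0.0042), np.float64(-4.16)]
[np.float64(-0.0109), np.float64(-0.035), np.float64(-0.0042), np.float64(-4.16)]
[np.float64(-0.0084), np.float64(-0.0357), np.float64(-0.0042), np.float64(-4.16)]
[np.float64(-0.0057), np.float64(-0.0362), np.float64(-0.0042), np.float64(-4.16)]
[np.float64(-0.0031), np.float64(-0.0366), np.float64(-0.0042), np.float64(-4.16)]
[np.float64(-0.0004), np.float64(-0.0367), np.float64(-0.0042), np.float64(-4.16)]
```

Call:
{"api": "play_rows", "payload": {"commands": [{"offset": [-0.0348,-0.0117,-0.0042],"twist": -4.16},{"offset": [-0.0338,-0.0142,-0.0042],"twist": -4.16},{"offset": [-0.0327,-0.0166,-0.0042],"twist": -4.16},{"offset": [-0.0314,-0.019,-0.0042],"twist": -4.16},{"offset": [-0.03,-0.0212,-0.0042],"twist": -4.16}], "jaw": 120}}

```text
time: 45.55
tool_pos: [604.8, 103.5, 332.4]
tcp_rot: [-3.139, -0.001, 2.05]
contact_force: [-0.1, -0.4, 0.3]
grip_width: 48.4
```

Call:
{"api": "play_rows", "payload": {"commands": [{"offset": [-0.0283,-0.0233,-0.0042],"twist": -4.16},{"offset": [-0.0266,-0.0253,-0.0042],"twist": -4.16},{"offset": [-0.0247,-0.0272,-0.0042],"twist": -4.16},{"offset": [-0.0226,-0.0289,-0.0042],"twist": -4.16},{"offset": [-0.0205,-0.0304,-0.0042],"twist": -4.16}]}}

```text
time: 46.05
tool_pos: [566.3, -75.8, 353.6]
tcp_rot: [-3.14, -0.002, 2.413]
contact_force: [1.0, -0.5, -0.4]
grip_width: 48.3
```

Call:
{"api": "play_rows", "payload": {"commands": [{"offset": [-0.0182,-0.0318,-0.0042],"twist": -4.16},{"offset": [-0.0159,-0.0331,-0.0042],"twist": -4.16},{"offset": [-0.0134,-0.0341,-0.0042],"twist": -4.16},{"offset": [-0.0109,-0.035,-0.0042],"twist": -4.16},{"offset": [-0.0084,-0.0357,-0.0042],"twist": -4.16}]}}

```text
time: 46.55
tool_pos: [527.9, -255.1, 374.6]
tcp_rot: [3.141, -0.003, 2.776]
contact_force: [-0.1, -0.3, 0.5]
grip_width: 48.4
```

Call:
{"api": "play_rows", "payload": {"commands": [{"offset": [-0.0057,-0.0362,-0.0042],"twist": -4.16},{"offset": [-0.0031,-0.0366,-0.0042],"twist": -4.16},{"offset": [-0.0004,-0.0367,-0.0042],"twist": -4.16},{"offset": [0,0,0],"twist": 0},{"offset": [0,0,0],"twist": 0}]}}

```text
time: 47.05
tool_pos: [505.0, -361.9, 386.8]
tcp_rot: [3.14, -0.002, 2.989]
contact_force: [-0.4, -0.1, 0.4]
grip_width: 48.5
```

Call:
{"api": "play_rows", "payload": {"commands": [{"offset": [0,0,0],"twist": 0},{"offset": [0,0,0],"twist": 0},{"offset": [0,0,0],"twist": 0}]}}

```text
time: 47.35
tool_pos: [506.0, -360.4, 388.2]
tcp_rot: [3.141, -0.0, 2.992]
contact_force: [0.2, -0.3, 0.1]
grip_width: 48.3
```

Run:
```python
from h import *
im,c,o=snap('wrist','w31.png')
im2,c2,o2=snap('top','t5.png')
cv2.imwrite('pics/t5a.png',cv2.resize(im2[90:280,90:380],None,fx=2.7,fy=2.7,interpolation=2))
cv2.imwrite('pics/w31a.png',cv2.resize(im[110:240,200:360],None,fx=4.5,fy=4.5,interpolation=2))
plan(504.8,-361.5,256.7,171.3,1)
```

```text
now t=47.45 [ 505.8 -360.7  388.3] yaw 171.43 rot [-180.   -0.] F [ 0.2  0.1 -0.3] w 48.8 q [ -43.   31.   72.   -0.   77. -124.]
dist 131.6 dyaw -0.1 per row 131.6 -0.1
[np.float64(0.0009), np.float64(-0.001), np.float64(0.1316), np.float64(0.13)]
```

View pics/w31a.png

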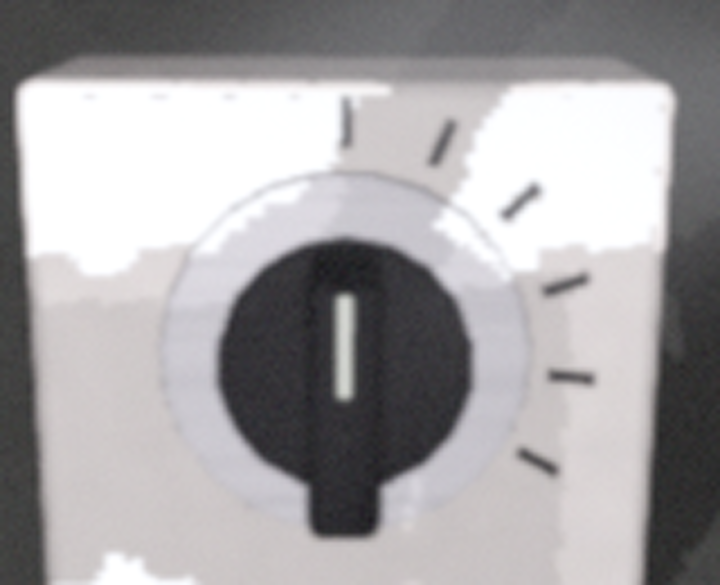

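View pics/t5a.png

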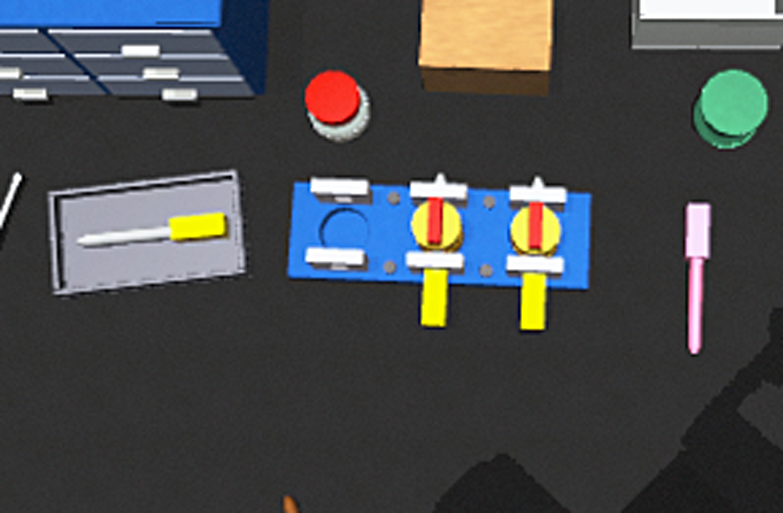

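Call:
{"api": "play_rows", "payload": {"commands": [{"offset": [0.0008,-0.0009,0.04],"twist": 0},{"offset": [0,0,0.04],"twist": 0},{"offset": [0,0,0.03],"twist": 0},{"offset": [0,0,0.012],"twist": 0},{"offset": [0,0,0.004],"twist": 0}]}}

```text
time: 47.95
tool_pos: [504.7, -361.9, 261.2]
tcp_rot: [3.141, -0.002, 2.991]
contact_force: [0.1, 0.6, 0.3]
grip_width: 48.5
```

Call:
{"api": "play_rows", "payload": {"commands": [{"offset": [0,0,0],"twist": 0},{"offset": [0,0,0],"twist": 0},{"offset": [0,0,0],"twist": 0},{"offset": [0,0,0],"twist": 0}]}}

```text
time: 48.35
tool_pos: [504.8, -362.3, 263.4]
tcp_rot: [-3.14, 0.002, 2.991]
contact_force: [-0.2, 0.1, -0.3]
grip_width: 48.7
```

Run:
```python
from h import *
im,c,o=snap('wrist','w32.png')
plan(504.8,-361.5,256.7,171.3,1)
```

```text
now t=48.40 [ 504.7 -362.3  263.1] yaw 171.38 rot [-1.7995e+02  7.0000e-02] F [0.1 0.3 0.3] w 48.6 q [ -43.   37.   82.   -0.   61. -124.]
dist 6.5 dyaw -0.1 per row 6.5 -0.1
[np.float64(0.0001), np.float64(0.0008), np.float64(0.0064), np.float64(0.08)]
```

View pics/w32.png

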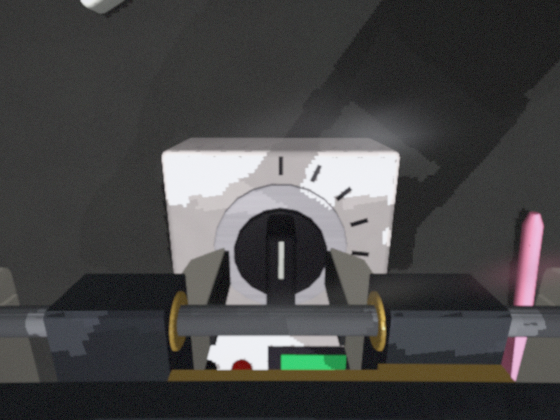

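Call:
{"api": "play_rows", "payload": {"commands": [{"offset": [0,0.001,0.004],"twist": 0},{"offset": [0,0,0.002],"twist": 0},{"offset": [0,0,0],"twist": 0},{"offset": [0,0,0],"twist": 0}]}}

```text
time: 48.8
tool_pos: [504.8, -361.2, 256.0]
tcp_rot: [3.141, -0.0, 2.991]
contact_force: [0.6, -0.1, 0.7]
grip_width: 48.5
```

Call:
{"api": "play_rows", "payload": {"commands": [{"offset": [0,0,0],"twist": 0},{"offset": [0,0,0],"twist": 0},{"offset": [0,0,0],"twist": 0},{"offset": [0,0,0],"twist": 0},{"offset": [0,0,0],"twist": 0}], "jaw": 255}}

```text
time: 49.3
tool_pos: [504.8, -361.0, 256.3]
tcp_rot: [3.141, -0.0, 2.991]
contact_force: [0.9, 4.7, 3.7]
grip_width: 13.5
```

Call:
{"api": "play_rows", "payload": {"commands": [{"offset": [0,0,0],"twist": 0},{"offset": [0,0,0],"twist": 0},{"offset": [0,0,0],"twist": 0}]}}

```text
time: 49.6
tool_pos: [504.8, -361.0, 256.3]
tcp_rot: [3.141, -0.0, 2.991]
contact_force: [-0.6, 1.8, 0.9]
grip_width: 13.8
```

Run:
```python
from h import *
plan(n=1); print(status.get_obs()['moment'])
```

```text
now t=49.60 [ 504.8 -361.   256.3] yaw 171.38 rot [179.98  -0.  ] F [-0.6  1.8  0.9] w 13.8 q [ -43.   38.   82.    0.   60. -124.]
dist 0.0 dyaw 0.0 per row 0.0 0.0
[np.float64(0.0), np.float64(0.0), np.float64(-0.0), np.float64(-0.0)]
[ 0.51149125 -0.2243592  -0.07775733]
```

Call:
{"api": "play_rows", "payload": {"commands": [{"offset": [0,0,0],"twist": 8},{"offset": [0,0,0],"twist": 8},{"offset": [0,0,0],"twist": 8},{"offset": [0,0,0],"twist": 8},{"offset": [0,0,0],"twist": 8}]}}

```text
time: 50.1
tool_pos: [504.8, -361.1, 256.3]
tcp_rot: [-3.142, -0.0, 2.288]
contact_force: [1.2, 1.4, 1.2]
grip_width: 13.5
```

Call:
{"api": "play_rows", "payload": {"commands": [{"offset": [0,0,0],"twist": 7},{"offset": [0,0,0],"twist": 1},{"offset": [0,0,0],"twist": 0},{"offset": [0,0,0],"twist": 0}]}}

```text
time: 50.5
tool_pos: [504.8, -361.1, 256.3]
tcp_rot: [3.142, -0.0, 2.156]
contact_force: [0.4, 2.0, 1.2]
grip_width: 13.9
```

Run:
```python
from h import *
plan(n=1); print(status.get_obs()['moment'])
im,c,o=snap('wrist','w33.png')
```

```text
now t=50.50 [ 504.8 -361.1  256.3] yaw 123.51 rot [ 1.8e+02 -1.0e-02] F [0.4 2.  1.2] w 13.9 q [-43.  38.  82.   0.  60. -76.]
dist 0.0 dyaw 0.0 per row 0.0 0.0
[np.float64(0.0), np.float64(0.0), np.float64(-0.0), np.float64(-0.0)]
[ 0.42604675 -0.05764969 -0.03008818]
```

View pics/w33.png

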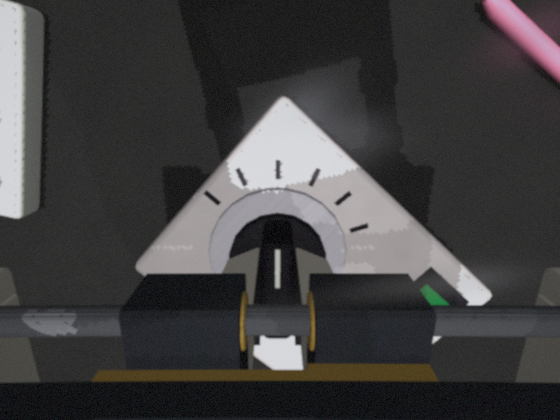

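Call:
{"api": "play_rows", "payload": {"commands": [{"offset": [0,0,0],"twist": 0},{"offset": [0,0,0],"twist": 0},{"offset": [0,0,0],"twist": 0},{"offset": [0,0,0],"twist": 0},{"offset": [0,0,0],"twist": 0}], "jaw": 100}}

```text
time: 51.05
tool_pos: [504.8, -361.3, 256.2]
tcp_rot: [-3.141, 0.0, 2.153]
contact_force: [-0.2, 1.1, -0.5]
grip_width: 49.2
```

Call:
{"api": "play_rows", "payload": {"commands": [{"offset": [0,0,-0.015],"twist": 0},{"offset": [0,0,-0.035],"twist": 0},{"offset": [0,0,-0.04],"twist": 0},{"offset": [0,0,-0.035],"twist": 0},{"offset": [0,0,0],"twist": 0}]}}

```text
time: 51.55
tool_pos: [505.3, -361.6, 387.2]
tcp_rot: [3.139, 0.01, 2.154]
contact_force: [0.7, -0.7, -0.2]
grip_width: 55.5
```

Call:
{"api": "play_rows", "payload": {"commands": [{"offset": [0,0,0],"twist": 0},{"offset": [0,0,0],"twist": 0},{"offset": [0,0,0],"twist": 0}]}}

```text
time: 51.85
tool_pos: [504.6, -361.1, 379.5]
tcp_rot: [-3.141, -0.003, 2.153]
contact_force: [0.6, 0.1, -0.8]
grip_width: 55.9
```

Run:
```python
from h import *
im,c,o=snap('wrist','w34.png')
im2,c2,o2=snap('top','t6.png')
cv2.imwrite('pics/w34a.png',cv2.resize(im[110:240,200:360],None,fx=4.5,fy=4.5,interpolation=2))
plan(n=1)
```

```text
now t=51.95 [ 504.7 -361.2  379.9] yaw 123.38 rot [-1.7996e+02 -1.2000e-01] F [ 0.  -0.7 -0.6] w 55.8 q [-43.  31.  73.  -0.  76. -76.]
dist 0.0 dyaw 0.0 per row 0.0 0.0
[np.float64(0.0), np.float64(0.0), np.float64(-0.0), np.float64(-0.0)]
```

View pics/w34a.png

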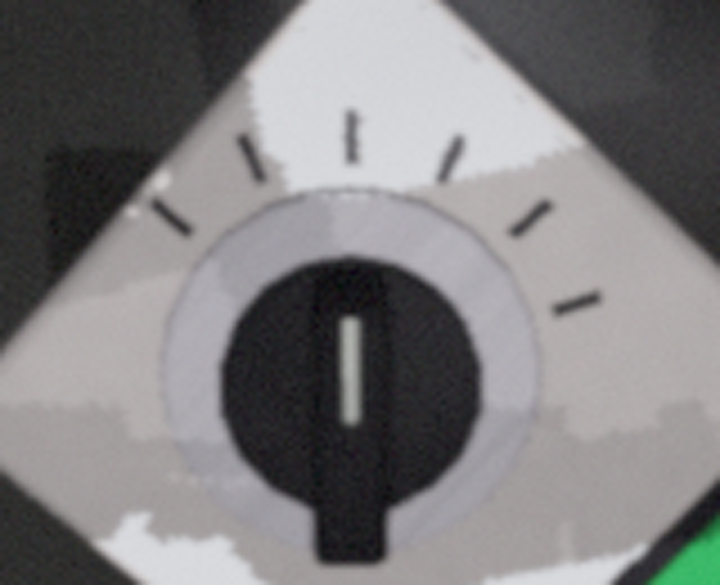

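View pics/t6.png

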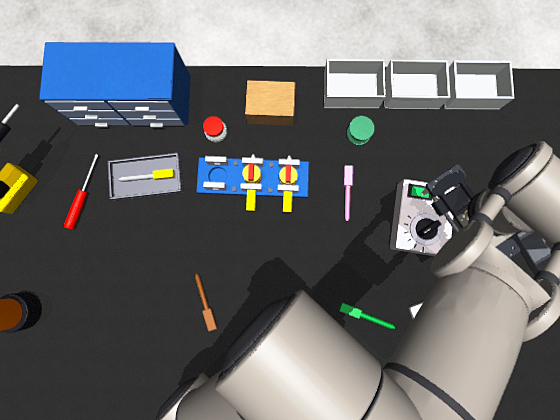

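The pointer sits on the third tick, at (350,140) in the zoomed view. Both pins are home, the spare is in the tray, and the jar and spool have not moved.

```bash
python3 -c "
from plant import ticket; print(ticket.close_job())"
```

```text
the job is handed in; nothing more can be done
None
```

The job is handed in at about 52 s of the 208 s allowed, with every step done in the order asked.

- **Selector to start:** I turned it back anticlockwise to its first tick. I felt the end stop (about 0.6 N m), and the picture showed the pointer on the tick.
- **Bushings:** Only stations 2 and 3 hold one; station 1 is empty. I turned both into line and pushed a pin through each until the grip met the cheek. Contact came about 63 mm from the socket axis, as the dimensions predict, with a push of 11–16 N. The pictures show both tips out of the far cheeks and both grips against the near ones.
- **Knocked pin:** One pin had moved about 3 cm before I reached it. I found it again and used it in station 3.
- **Spare pin:** It lies flat in the grey tray.
- **Selector clicks:** I turned it clockwise two clicks, measured as 47.9° against 48°. After I let go, the picture showed the pointer on the third tick.

The last top view shows the jar and spool where they were at the start and the gripper clear of everything. No check failed. The only disagreements were camera position estimates 1–2 mm apart, which I settled from close-up wrist pictures.

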